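Put the rinsed beakers to dry and shut the cover

TASK

The beakers from the paella lunch have been rinsed and lie on the orange board. Swing the drying box's clear cover fully open, put every beaker upside down over a peg of its own so that its rim rests on the drain floor, and then lower the cover gently until it is fully closed, without slamming it and without shifting the oil bottle or the jug.

Things in the scene. Friction and masses are not known exactly. Their poses are not given: they have to be found in the camera images.
- board: Orange chopping board lying fixed on the table, 250 x 400 x 8 mm; origin at the centre of its underside, z up, x the short way. Its top is 8 mm above the table (z = 0.008).
- lilac: Lilac rinsed beaker (may be absent): straight hard-plastic tumbler of square section, 105 mm long, 56 x 56 mm outside, about 70 g (varies). Starts lying on one side on the board, mouth roughly to the left. Origin at the middle of its axis (28 mm above what it lies on); x runs from base to mouth; its sides are square to y and z.
- blue: Blue rinsed beaker (may be absent): straight hard-plastic tumbler of square section, 105 mm long, 56 x 56 mm outside, about 70 g (varies). Starts lying on one side on the board, mouth roughly to the left. Origin at the middle of its axis (28 mm above what it lies on); x runs from base to mouth; its sides are square to y and z.
- yellow: Yellow rinsed beaker (may be absent): straight hard-plastic tumbler of square section, 105 mm long, 56 x 56 mm outside, about 70 g (varies). Starts lying on one side on the board, mouth roughly to the left. Origin at the middle of its axis (28 mm above what it lies on); x runs from base to mouth; its sides are square to y and z.
- lilac_mouth (a point): Centre of the lilac beaker's open mouth, 52.5 mm along +x from its origin. A white band 12 mm wide runs round the mouth; walls 4 mm.
- lilac_base (a point): Centre of the outside of the lilac beaker's closed base, 52.5 mm along -x from its origin; base 4 mm thick.
- blue_mouth (a point): Centre of the blue beaker's open mouth, 52.5 mm along +x from its origin. A white band 12 mm wide runs round the mouth; walls 4 mm.
- blue_base (a point): Centre of the outside of the blue beaker's closed base, 52.5 mm along -x from its origin; base 4 mm thick.
- yellow_mouth (a point): Centre of the yellow beaker's open mouth, 52.5 mm along +x from its origin. A white band 12 mm wide runs round the mouth; walls 4 mm.
- yellow_base (a point): Centre of the outside of the yellow beaker's closed base, 52.5 mm along -x from its origin; base 4 mm thick.
- dryer: Drying box, fixed on the table: white low drip tray 200 (x) x 370 (y) mm, walls 45 mm high, with three green upright drying pegs in a row along y, 120 mm apart and 25 mm forward of its middle, and a clear hinged cover. Origin at the centre of its underside; its front faces its -x, roughly to the robot's right (-y), its far rim is to the left; z up.
- peg0 (a point): Foot of the far (dryer -y) peg, on the grey drain floor 18 mm above the table, where the beaker's rim rests; axes as the dryer. The peg is 22 mm thick and 74 mm high with a round top. The pegs have room for one beaker each.
- peg1 (a point): Foot of the middle peg, on the grey drain floor 18 mm above the table, where the beaker's rim rests; axes as the dryer. The peg is 22 mm thick and 74 mm high with a round top. The pegs have room for one beaker each.
- peg2 (a point): Foot of the near (dryer +y) peg, on the grey drain floor 18 mm above the table, where the beaker's rim rests; axes as the dryer. The peg is 22 mm thick and 74 mm high with a round top. The pegs have room for one beaker each.
- cover (a joint): Angle of the clear cover about its hinge, rad: 0 fully closed on the tray rim, about 1.6 fully open. Hinged on the rim opposed to its front, along the dryer's y; the front goes up as the value grows. The hinge is stiff (about 0.75 N m): the cover (0.45 kg) stays at whatever angle it is left and does not fall. Starts closed or a little ajar.
- cover_bar (a point): Middle of the orange round bar handle on the front of the cover: bar 12 mm thick, 120 mm long along the dryer's y, its axis 35 mm clear of the front face; with the cover closed it is 122 mm above the table. It can be pinched from above and turns between the fingers as the cover swings. Axes fixed to the cover (the dryer's when closed).
- cover_hinge (a point): Middle of the hinge line, on the left long rim, 47 mm above the table, 100 mm behind the dryer's centre. With the cover closed the bar lies 235 mm in front of it and 75 mm above it. The cover is a box 200 x 370 mm, 105 mm high, open below, walls 4 mm; closed, its top is 152 mm above the table. It moves from its bar with about 3 to 8 N.
- oil: Bystander: green oil bottle 84 mm wide, 230 mm high, standing; origin under its centre.
- jug: Bystander: brown plastic jug 90 mm wide, 130 mm high with a handle at its +y; origin under its centre.
Mind the look-alikes: they are no part of the job. Leave any brown or green look-alike of the blue alone.

How it is judged (in metres and radians):
On the way, in this order (a step that is already met when the one before it is completed fails the run):
1. the cover is swung open (past 1.25 rad) (value of joint cover above 1.25 rad), for 0.2 s.
2. every beaker stands upside down over a peg, its rim on the drain floor, with the cover still open (((horizontal distance between each of lilac_mouth, lilac_base and peg0 below 0.024 m and z of lilac_mouth in the frame of peg0 below 0.008 m and z of lilac_base in the frame of peg0 above 0.095 m) or (horizontal distance between each of lilac_mouth, lilac_base and peg1 below 0.024 m and z of lilac_mouth in the frame of peg1 below 0.008 m and z of lilac_base in the frame of peg1 above 0.095 m) or (horizontal distance between each of lilac_mouth, lilac_base and peg2 below 0.024 m and z of lilac_mouth in the frame of peg2 below 0.008 m and z of lilac_base in the frame of peg2 above 0.095 m)) and ((horizontal distance between each of blue_mouth, blue_base and peg0 below 0.024 m and z of blue_mouth in the frame of peg0 below 0.008 m and z of blue_base in the frame of peg0 above 0.095 m) or (horizontal distance between each of blue_mouth, blue_base and peg1 below 0.024 m and z of blue_mouth in the frame of peg1 below 0.008 m and z of blue_base in the frame of peg1 above 0.095 m) or (horizontal distance between each of blue_mouth, blue_base and peg2 below 0.024 m and z of blue_mouth in the frame of peg2 below 0.008 m and z of blue_base in the frame of peg2 above 0.095 m)) and ((horizontal distance between each of yellow_mouth, yellow_base and peg0 below 0.024 m and z of yellow_mouth in the frame of peg0 below 0.008 m and z of yellow_base in the frame of peg0 above 0.095 m) or (horizontal distance between each of yellow_mouth, yellow_base and peg1 below 0.024 m and z of yellow_mouth in the frame of peg1 below 0.008 m and z of yellow_base in the frame of peg1 above 0.095 m) or (horizontal distance between each of yellow_mouth, yellow_base and peg2 below 0.024 m and z of yellow_mouth in the frame of peg2 below 0.008 m and z of yellow_base in the frame of peg2 above 0.095 m)) and linear speed of each of lilac, blue, yellow below 0.03 m/s and value of joint cover above 0.9 rad), for 0.2 s.
At the end, for the whole second after the job is handed in: The cover is closed to within 0.04 rad and still; every beaker present is upside down over a peg: mouth centre and base centre each within 24 mm of the peg's axis, mouth within 8 mm of the drain floor (value of joint cover below 0.04 rad and velocity of joint cover between -0.05 and 0.05 rad/s and ((horizontal distance between each of lilac_mouth, lilac_base and peg0 below 0.024 m and z of lilac_mouth in the frame of peg0 below 0.008 m and z of lilac_base in the frame of peg0 above 0.095 m) or (horizontal distance between each of lilac_mouth, lilac_base and peg1 below 0.024 m and z of lilac_mouth in the frame of peg1 below 0.008 m and z of lilac_base in the frame of peg1 above 0.095 m) or (horizontal distance between each of lilac_mouth, lilac_base and peg2 below 0.024 m and z of lilac_mouth in the frame of peg2 below 0.008 m and z of lilac_base in the frame of peg2 above 0.095 m)) and ((horizontal distance between each of blue_mouth, blue_base and peg0 below 0.024 m and z of blue_mouth in the frame of peg0 below 0.008 m and z of blue_base in the frame of peg0 above 0.095 m) or (horizontal distance between each of blue_mouth, blue_base and peg1 below 0.024 m and z of blue_mouth in the frame of peg1 below 0.008 m and z of blue_base in the frame of peg1 above 0.095 m) or (horizontal distance between each of blue_mouth, blue_base and peg2 below 0.024 m and z of blue_mouth in the frame of peg2 below 0.008 m and z of blue_base in the frame of peg2 above 0.095 m)) and ((horizontal distance between each of yellow_mouth, yellow_base and peg0 below 0.024 m and z of yellow_mouth in the frame of peg0 below 0.008 m and z of yellow_base in the frame of peg0 above 0.095 m) or (horizontal distance between each of yellow_mouth, yellow_base and peg1 below 0.024 m and z of yellow_mouth in the frame of peg1 below 0.008 m and z of yellow_base in the frame of peg1 above 0.095 m) or (horizontal distance between each of yellow_mouth, yellow_base and peg2 below 0.024 m and z of yellow_mouth in the frame of peg2 below 0.008 m and z of yellow_base in the frame of peg2 above 0.095 m))); the robot touches nothing.
It fails at once if the cover is slammed (closes faster than 2 rad/s) (velocity of joint cover below -2 rad/s).
It fails at once if the oil is shifted more than 30 mm or tipped over (distance of oil from where it was at the start of the episode above 0.03 m or angle between oil's own z axis and vertical above 0.5 rad).
It fails at once if the jug is shifted more than 30 mm or tipped over (distance of jug from where it was at the start of the episode above 0.03 m or angle between jug's own z axis and vertical above 0.5 rad).
Of lilac, blue, yellow only 2 to 3 are there at a start; the rules pass over those that are not, and their reading is None.
At some moment in a run one of lilac, blue, yellow may be knocked a few centimetres aside while the robot is not near it.
Once in a run the grip may slacken for a moment while it holds something.
It also fails if it takes over 210 s, if anything falls off the work surface, if the arm or the gripper's body presses on something with over 40 N, if the wrist force passes 120 N, or if a joint passes its speed limit or range.

ROBOT

A 7-joint arm with a two-finger parallel gripper is mounted at the origin on the work surface. World frame = base frame: x ahead of the robot, y to its left, z up, the work surface at z = 0. Lengths are in mm, angles in rad, forces in N, time in s.
With the tool pointing down it reaches from about 400 to 850 mm from the base axis. Payload 4.4 kg.
Tool frame: the origin (TCP) lies where the fingers leave the gripper's body, on its centre line; the fingertips stand 97 mm ahead of it and the grasp point (between the pads) lies 78 mm ahead of it; z points along the fingers, y is the line along which they close (so a half turn about z gives the same grasp; the last joint's range is limited). The gripper opens to 94 mm and grips with 3 to 60 N. Pads are 16 mm wide; open, the fingers measure 119 mm over their backs; the gripper's body (75 mm by 177 mm) begins 78 mm behind the grasp point.
Start: joints at [-1.226, 0.628, 0.038, 1.517, -0.027, 0.996, -0.02], TCP at [259.553, 595.944, 302.678] pointing down, gripper open.
Joint ranges: [-3.06, 3.06], [-0.37, 2.12], [-1.25, 1.32], [0.18, 2.47], [-1.1, 4.24], [0.23, 1.98], [-2.94, 2.94]. Speed limits (rad/s): [2.57, 2.57, 3.14, 3.14, 3.14, 3.14, 3.14].

INTERFACE

Orientations are given as a rotation vector (axis times angle).
In Python, from cell import env gives the robot as it stands.
- The arm moves only by the tool arm_command, never from a script. Its argument "steps" is a list of rows, each a list of 2 entries, a list of its own where there are three numbers: the shift along the tool's x, y, z scaled (see below), then the turn, a rotation vector about the tool's x, y, z scaled (see below). A call has 1 to 5 rows; each row shifts and turns the commanded pose from where the row before left it, along the tool's axes as they then stand; what a row does not reach is not made up. The controller multiplies each number of a shift by 0.04 m and each number of a turn by 6 degrees. A row lasts 1/12 s, in which the tool goes at most 41.7 mm and 7.16 degrees, less where a joint would pass 70% of its speed; a pose out of reach is approached as far as the arm can. A call with a number of a shift or a turn outside -1 to 1 is refused whole. A call with a gripper value outside its range is refused whole. "claw" is the opening, from -1 (shut) to 1 (fully open), set as the call begins (left out, the last holds). The fingers move at their own pace and stop on an object; "force" is the grip in N (left out, the last holds). Time passes only in rows, so rows that do not move let the fingers close. It gives the time, the measured TCP pose, the force, the opening and the grip force at its end, in the units of the state.
- env.read_state(): the state, without advancing time (a new reading comes with each control period).
- env.capture(name): name is "scene" or "top"; returns (picture, depth): 400x640x3 uint8, red, green, blue; 400x640 float32, mm along the optical axis (not along the pixel's ray), 0 where there is no reading.
- env.get_calibration(name): a dict with "K" (3x3 intrinsics, pixels), "distortion" ([k1, k2, p1, p2, k3] as OpenCV has them; the pictures are not rectified), "rvec" (rotation vector, rad) and "tvec" (3), from world to camera coordinates, as OpenCV has them. Camera axes: x right, y down, z forward; pixel columns grow to the right and rows downward; lengths in mm; the calibration is good to about 2 mm. A picture is of the moment at which its call begins. get_calibration takes no time and is no camera call.
- env.finish_job(): hands the job in; it is judged then, once.
The state is a dict: "time_s": time; "joint_pos": joint angles; "dq": joint speeds; "joint_torque": joint torques, N m; "ee_pos": TCP position; "orientation": TCP orientation; "wrist_force": force on the tool from outside, world axes, zero at the start; "torque": the same for the moment, N m; "opening": finger opening in mm; "grasp_force": force on a finger pad.
Only numpy, scipy, OpenCV 4.12 (cv2) and the standard library are available. Lean on these libraries where they do the work, as an engineer would, in place of code of your own. Each camera call takes 0.05 s, during which the arm holds its last target. There are 200 camera calls.

## Working session

There is one attempt and no reset: what is moved stays moved. The work goes in short steps, Python scripts to look and compute and a tool call to move; the robot and the scene stay as the last step left them, time stands still between calls to the robot, and variables do not carry over. Pictures are saved under pics/ and viewed, at most 14 in all, crops included, and the job is handed in when it is done.

Besides the shell and the picture viewer there is one more tool, called as name(argument=value, ...) on one line, values as JSON. arm_command: Moves the arm, as the interface text tells. Its arguments: {"type":"object","properties":{"steps":{"type":"array","items":{"type":"array"}},"claw":{"type":"number"},"force":{"type":"number"}},"required":["steps"]}

```bash
ls; mkdir -p pics
python3 - <<'E'
from cell import env
import cv2,numpy as np
s=env.read_state();print({k:np.round(v,3).tolist() for k,v in s.items()})
for n in("scene","top"):
    im,d=env.capture(n);cv2.imwrite(f"pics/{n}0.png",im[:,:,::-1]);np.save(f"/tmp/{n}0.npy",d)
    c=env.get_calibration(n);print(n,{k:np.round(v,4).tolist() for k,v in c.items()})
E
```

```text
pics
{'time_s': 0.0, 'joint_pos': [-1.226, 0.629, 0.038, 1.518, -0.027, 0.996, -0.02], 'dq': [0.001, -0.001, -0.001, -0.001, -0.002, 0.001, 0.0], 'joint_torque': [-0.0, -54.971, 1.143, -18.664, -0.052, 0.023, 0.0], 'ee_pos': [259.346, 595.505, 301.784], 'orientation': [-0.641, -3.075, 0.003], 'wrist_force': [1.263, -0.353, -0.029], 'torque': [0.022, -0.06, 0.033], 'grasp_force': 0.0, 'opening': 94.078}
scene {'K': [[420.9088, 0.0, 326.022], [0.0, 420.9088, 206.5731], [0.0, 0.0, 1.0]], 'distortion': [-0.0745, 0.0, 0.0, 0.0, 0.0], 'rvec': [2.4809, -0.9185, 0.2289], 'tvec': [-440.5203, 243.5726, 1312.0637]}
top {'K': [[487.6503, 0.0, 327.0316], [0.0, 487.6503, 195.9205], [0.0, 0.0, 1.0]], 'distortion': [-0.1292, 0.0, 0.0, 0.0, 0.0], 'rvec': [2.1602, -2.1772, 0.0944], 'tvec': [-116.4115, 468.5495, 1557.532]}
```

View pics/scene0.png

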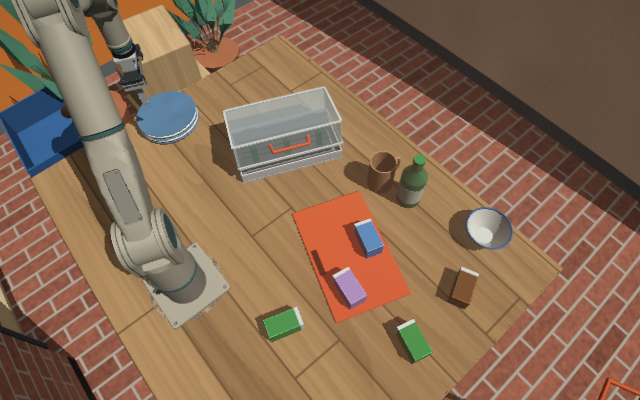

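View pics/top0.png

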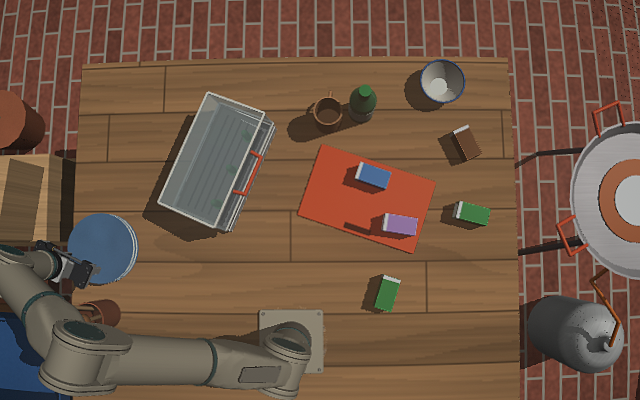

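The scene view shows the dryer with its orange bar at (290,146), blue at (369,237), lilac at (349,287), with no yellow present. The top view has the bar at (248,173), blue at (373,176) and lilac at (400,225), both with their mouths left. Green and brown look-alikes lie off the board. Measuring next.

```bash
cat > h.py <<'E'
from cell import env
import cv2,numpy as np
from scipy.spatial.transform import Rotation as R
C={n:env.get_calibration(n) for n in("scene","top")}
for c in C.values():
    c["R"]=cv2.Rodrigues(np.array(c["rvec"],float))[0];c["t"]=np.array(c["tvec"],float).ravel()
    c["K"]=np.array(c["K"],float);c["D"]=np.array(c["distortion"],float);c["o"]=-c["R"].T@c["t"]
def rays(n,p):
    c=C[n];u=cv2.undistortPoints(np.array(p,float).reshape(-1,1,2),c["K"],c["D"]).reshape(-1,2)
    return c["o"],np.c_[u,np.ones(len(u))]@c["R"]
def plane(n,p,z):
    o,d=rays(n,p);return o+d*((z-o[2])/d[:,2])[:,None]
def cloud(n,d,m):
    v,u=np.nonzero(m&(d>0));o,r=rays(n,np.c_[u,v]);return o+r*d[v,u][:,None]
def tri(p,q):
    o1,a=rays("scene",[p]);o2,b=rays("top",[q]);a=a[0];b=b[0]
    s=np.linalg.lstsq(np.c_[a,-b],o2-o1,rcond=None)[0]
    return (o1+s[0]*a+o2+s[1]*b)/2,np.linalg.norm(o1+s[0]*a-o2-s[1]*b)
HUE=dict(lilac=(125,155,50,255),blue=(100,122,90,255),orange=(2,11,170,255),green=(45,85,80,255))
def mask(im,col):
    h=cv2.cvtColor(im,cv2.COLOR_RGB2HSV);a,b,s0,s1=HUE[col]
    return (h[...,0]>=a)&(h[...,0]<=b)&(h[...,1]>=s0)&(h[...,1]<=s1)&(h[...,2]>60)
def blobs(m,amin=30):
    k,l,st,ce=cv2.connectedComponentsWithStats(m.astype(np.uint8));return [(l==i,st[i],ce[i]) for i in range(1,k) if st[i,4]>=amin]
E
python3 - <<'E'
from h import *
np.set_printoptions(precision=1,suppress=True)
for n in("scene","top"):
    im=cv2.imread(f"pics/{n}0.png")[:,:,::-1].copy();d=np.load(f"/tmp/{n}0.npy")
    for col in("lilac","blue","orange"):
        for m,st,ce in blobs(mask(im,col),40):
            if not(130<ce[0]<500 and 50<ce[1]<320):continue
            P=cloud(n,d,m);top=np.percentile(P[:,2],[5,50,95])
            v,u=np.nonzero(m);r=cv2.minAreaRect(np.c_[u,v].astype(np.float32))
            print(n,col,st,ce,"z",top,"med",np.median(P,0),"rect",cv2.boxPoints(r).tolist() if col!="orange" or st[4]<2000 else "")
E
```

```text
scene lilac [334 270  32  39 589] [350.6 288.2] z [45.  63.  66.8] med [ 368.2 -360.5   63. ] rect [[333.8807373046875, 278.0642395019531], [351.35321044921875, 268.6559753417969], [367.50457763671875, 298.6513977050781], [350.0321044921875, 308.0596618652344]]
scene blue [ 137   91   58   45 1948] [165.6 113.1] z [49.9 54.9 59.8] med [297.7 618.   54.9] rect [[129.40000915527344, 107.80001068115234], [182.6000213623047, 81.20000457763672], [201.2000274658203, 118.4000015258789], [148.00001525878906, 145.0]]
scene blue [163 120  32  19  42] [179.9 131.8] z [30.3 34.6 39.1] med [295.  514.5  34.6] rect [[163.0, 138.0], [194.0, 120.0], [196.61944580078125, 124.51129150390625], [165.61944580078125, 142.51129150390625]]
scene blue [158 128  36  15  41] [176.1 138.1] z [ 8.9 12.4 18.2] med [270.5 517.1  12.4] rect [[157.99998474121094, 142.0], [192.99998474121094, 127.99999237060547], [194.93101501464844, 132.82757568359375], [159.93101501464844, 146.82757568359375]]
scene blue [467 207  32  14  42] [480.9 210.5] z [57.6 61.3 65.4] med [ 873.8 -437.3   61.3] rect [[464.71978759765625, 212
[... 1165 characters left out ...]
029296875, 74.97755432128906], [453.728759765625, 104.09819030761719]]
top blue [359 164  32  25 486] [374.2 175.8] z [58.1 64.5 70. ] med [ 525.8 -269.8   64.5] rect [[357.89996337890625, 179.29998779296875], [363.29998779296875, 163.0999755859375], [390.29998779296875, 172.0999755859375], [384.89996337890625, 188.29998779296875]]
top orange [ 297  144  139  110 7023] [362.5 196.9] z [ 2.4  8.7 14.8] med [ 461.1 -214.4    8.7] rect 
top orange [233 151  29  45 187] [250.5 174.7] z [157.  162.7 168.4] med [518.2 102.4 162.7] rect [[232.62576293945312, 191.83160400390625], [251.3367919921875, 150.25155639648438], [263.0623779296875, 155.528076171875], [244.35134887695312, 197.10812377929688]]
```

```bash
cat >> h.py <<'E'
def look(tag=None):
    out={}
    for n in("scene","top"):
        im,d=env.capture(n);out[n]=(im,d)
        if tag:cv2.imwrite(f"pics/{n}_{tag}.png",im[:,:,::-1])
    return out
def beaker(o,col,c0=None,verbose=True):
    """colour blob + white band, top-face pixels on plane; returns centre xy, yaw of base->mouth, z top"""
    res=[]
    for n in("top","scene"):
        im,d=o[n];h=cv2.cvtColor(im,cv2.COLOR_RGB2HSV)
        P=np.full(d.shape+(3,),np.nan);ok=d>0;P[ok]=cloud(n,d,ok)
        on=(P[...,0]>300)&(P[...,0]<650)&(P[...,1]<-120)&(P[...,1]>-480)
        bl=blobs(mask(im,col)&on,100)
        m,_,ce=max(bl,key=lambda b:b[1][4]);z=np.nanmedian(P[...,2][m])
        dk=cv2.dilate(m.astype(np.uint8),np.ones((9,9)))>0
        white=dk&(h[...,1]<60)&(h[...,2]>110)&(P[...,2]>z-25)
        pm=np.median(P[m],0);pw=np.median(P[white],0) if white.any() else pm*np.nan
        full=(m|white)&(P[...,2]>z-9)
        v,u=np.nonzero(full);Q=plane(n,np.c_[u,v],64)[:,:2].astype(np.float32)
        r=cv2.minAreaRect(Q);b=cv2.boxPoints(r)
        e=[b[1]-b[0],b[2]-b[1]];e=max(e,key=np.linalg.norm);a=np.degrees(np.arctan2(e[1],e[0]))
        if np.dot(e,(pw-pm)[:2])<0:a+=180
        res.append((np.array(r[0]),a,z))
        if verbose:print(n,col,"ctr",np.round(r[0],1),"size",np.round(r[1],1),"yaw",round(float(a)%360,1),"ztop",round(float(z),1),"white-col",np.round(pw-pm,0),white.sum())
    return res
E
python3 - <<'E'
from h import *
np.set_printoptions(precision=1,suppress=True)
o={n:(cv2.imread(f"pics/{n}0.png")[:,:,::-1].copy(),np.load(f"/tmp/{n}0.npy")) for n in("scene","top")}
print(C["top"]["o"],C["scene"]["o"])
for c in("lilac","blue"):beaker(o,c)
for n in o:
    im,d=o[n]
    for m,st,ce in blobs(mask(im,"orange"),60):
        if st[4]>1000 or not(200<ce[0]<330):continue
        v,u=np.nonzero(m);Q=plane(n,np.c_[u,v],161)
        r=cv2.minAreaRect(Q[:,:2].astype(np.float32));print(n,"bar",r,cv2.boxPoints(r).tolist())
im=cv2.imread("pics/top0.png")[70:250,140:300];cv2.imwrite("pics/c1.png",cv2.resize(im,None,fx=3.4,fy=3.3,interpolation=cv2.INTER_CUBIC))
im=cv2.imread("pics/scene0.png")[70:200,200:360];cv2.imwrite("pics/c2.png",cv2.resize(im,None,fx=4,fy=4,interpolation=cv2.INTER_CUBIC))
E
```

```text
[ 317.5 -132.5 1593.9] [  62.4 -624.7 1257.3]
top lilac ctr [ 373.3 -348.3] size [104.4  54.9] yaw 80.0 ztop 64.9 white-col [13. 48.  0.] 104
scene lilac ctr [ 370.  -350.5] size [106.8  54.8] yaw 79.4 ztop 63.0 white-col [-2. 44.  0.] 147
top blue ctr [ 529.8 -264.6] size [102.2  56.7] yaw 70.6 ztop 64.5 white-col [21. 47.  0.] 74
scene blue ctr [ 526.6 -266.4] size [105.   54.5] yaw 69.8 ztop 63.2 white-col [19. 50.  0.] 54
scene bar ((518.995361328125, 110.27006530761719), (35.56615447998047, 133.1941680908203), 65.83654022216797) [[450.9540710449219, 121.30606079101562], [572.4779663085938, 66.7841796875], [587.03662109375, 99.23406982421875], [465.51275634765625, 153.75595092773438]]
top bar ((523.3424072265625, 114.2320327758789), (38.903873443603516, 136.22161865234375), 66.2365493774414) [[453.1678466796875, 123.87532806396484], [577.8402099609375, 68.9832534790039], [593.5169677734375, 104.58873748779297], [468.8446044921875, 159.48080444335938]]
```

View pics/c1.png

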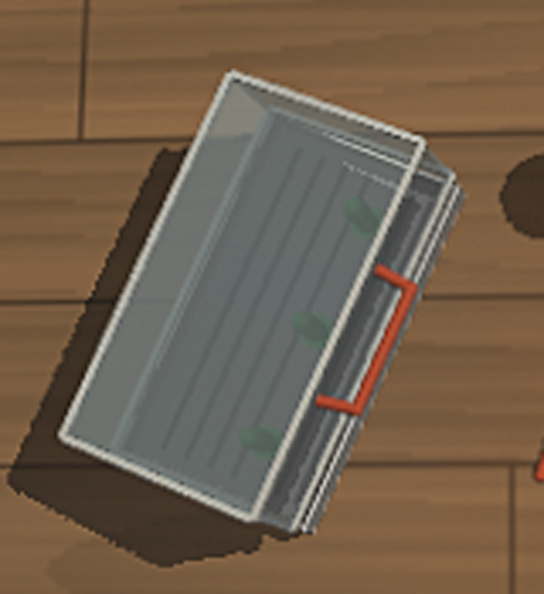

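View pics/c2.png

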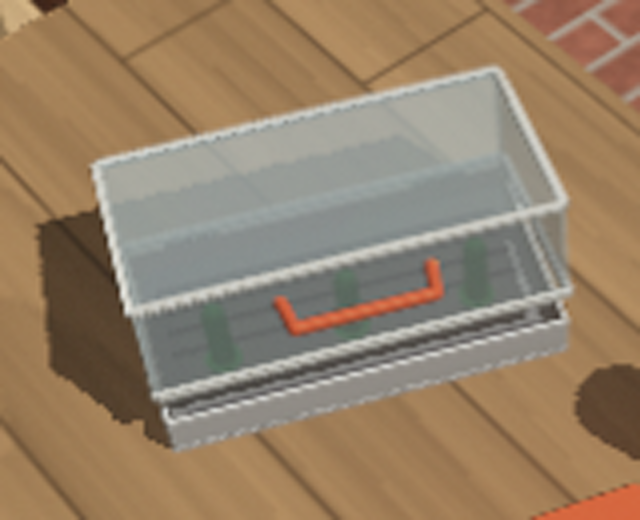

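Crops: the cover is a little ajar. In the top crop the bar's corners are at about (413,287) and (358,410). In the scene crop they are at (437,296) and (297,332). Three green pegs show inside.

Run:
```python
from h import *
for p,q in(((309.25,143.2),(261.3,156.6)),((274.0,152.6),(245.6,193.6))):print(tri(p,q))
s=env.read_state();Rm=R.from_rotvec(s["orientation"]).as_matrix();print(np.round(Rm,3))
```

```text
(array([574.22177851,  75.64074547, 155.13405495]), np.float64(1.817351826312026))
(array([463.27443632, 122.05375639, 154.09984405]), np.float64(1.5090525239219588))
[[-0.917  0.399 -0.001]
 [ 0.399  0.917 -0.001]
 [-0.    -0.002 -1.   ]]
```

arm_command(steps=[[[0,0,-0.75],[0,0,0]],[[0,0,-0.75],[0,0,0]],[[-0.78,-0.63,0],[0,0,0]],[[-0.78,-0.63,0],[0,0,0]],[[-0.78,-0.63,0],[0,0,0]]], claw=-0.32, force=20)

```text
time_s: 0.52
ee_pos: [315.3, 488.2, 362.7]
orientation: [0.638, 3.076, 0.0]
wrist_force: [1.4, -1.0, 1.1]
opening: 63.9
grasp_force: 0.0
```

arm_command(steps=[[[-0.78,-0.63,0],[0,0,0]],[[-0.78,-0.63,0],[0,0,0]],[[-0.78,-0.63,0],[0,0,0]],[[-0.78,-0.63,0],[0,0,0]],[[-0.78,-0.63,0],[0,0,0]]])

```text
time_s: 0.93
ee_pos: [408.2, 309.5, 362.5]
orientation: [-0.64, -3.075, 0.001]
wrist_force: [0.4, 0.3, -0.3]
opening: 32.8
grasp_force: 0.0
```

arm_command(steps=[[[-0.78,-0.63,0],[0,0,0]],[[-0.78,-0.63,0],[0,0,0]],[[-0.78,-0.63,0],[0,0,0]],[[-0.78,-0.63,0],[0,0,0]],[[-0.78,-0.63,0],[0,0,0]]])

```text
time_s: 1.35
ee_pos: [500.9, 131.7, 362.5]
orientation: [-0.64, -3.075, 0.0]
wrist_force: [1.2, -0.2, -0.3]
opening: 32.0
grasp_force: 0.0
```

arm_command(steps=[[[-0.78,-0.63,0],[0,0,0]],[[0,0,0],[0,0,0]],[[0,0,0],[0,0,0]],[[0,0,0],[0,0,0]]])

```text
time_s: 1.68
ee_pos: [518.7, 98.7, 362.3]
orientation: [-0.64, -3.074, -0.001]
wrist_force: [0.5, 0.7, 0.9]
opening: 31.6
grasp_force: 0.0
```

arm_command(steps=[[[0,-0.05,0.7],[0,0,0]],[[0,0,0.7],[0,0,0]],[[0,0,0.5],[0,0,0]],[[0,0,0],[0,0,0]]])

```text
time_s: 2.02
ee_pos: [515.2, 98.2, 283.1]
orientation: [-0.633, -3.069, 0.004]
wrist_force: [-0.4, -0.2, -0.2]
opening: 32.3
grasp_force: 0.0
```

Run:
```python
from h import *
o=look()
a=cv2.resize(o["scene"][0][70:180,220:350],None,fx=3.3,fy=3.3);b=cv2.resize(o["top"][0][110:220,190:310],None,fx=3.3,fy=3.3)
cv2.imwrite("pics/bar1.png",np.hstack([a,b])[:,:,::-1])
```

```text
(no output)
```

View pics/bar1.png

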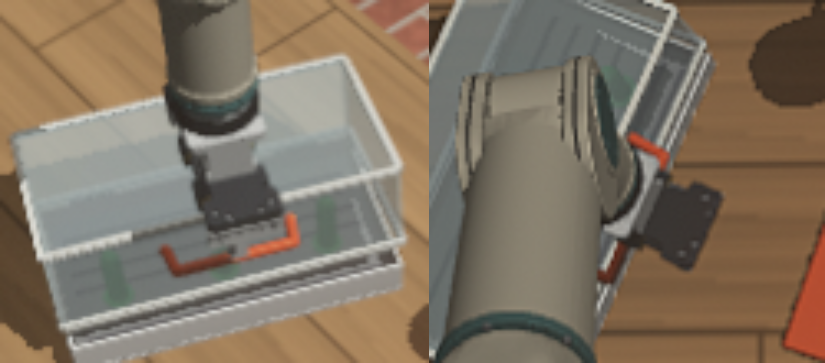

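The gripper sits over the middle of the bar in both views; I'll go down the last 50 mm and pinch.

arm_command(steps=[[[0,0,0.5],[0,0,0]],[[0,0,0.5],[0,0,0]],[[0,0,0.26],[0,0,0]],[[0,0,0],[0,0,0]],[[0,0,0],[0,0,0]]])

```text
time_s: 2.53
ee_pos: [518.7, 96.7, 237.0]
orientation: [0.64, 3.075, 0.001]
wrist_force: [0.1, -0.1, -0.4]
opening: 31.7
grasp_force: 0.0
```

arm_command(steps=[[[0,0,0],[0,0,0]],[[0,0,0],[0,0,0]],[[0,0,0],[0,0,0]],[[0,0,0],[0,0,0]],[[0,0,0],[0,0,0]]], claw=-1, force=25)

```text
time_s: 2.95
ee_pos: [520.3, 99.5, 237.4]
orientation: [0.637, 3.072, 0.009]
wrist_force: [3.4, 6.4, -2.4]
opening: 11.1
grasp_force: 25.0
```

arm_command(steps=[[[0,0.25,-0.46],[0,0,0]],[[0,0.29,-0.44],[0,0,0]],[[0,0.32,-0.41],[0,0,0]],[[0,0.36,-0.38],[0,0,0]],[[0,0,0],[0,0,0]]])

```text
time_s: 3.37
ee_pos: [539.5, 145.0, 306.4]
orientation: [0.634, 3.073, 0.008]
wrist_force: [2.3, 5.4, -2.8]
opening: 11.3
grasp_force: 25.0
```

arm_command(steps=[[[0,0.39,-0.35],[0,0,0]],[[0,0.42,-0.32],[0,0,0]],[[0,0.44,-0.28],[0,0,0]],[[0,0.46,-0.24],[0,0,0]],[[0,0.48,-0.2],[0,0,0]]])

```text
time_s: 3.78
ee_pos: [571.3, 217.9, 359.3]
orientation: [-0.644, -3.071, 0.011]
wrist_force: [-5.3, -5.6, 3.9]
opening: 11.1
grasp_force: 25.0
```

arm_command(steps=[[[0,0.5,-0.16],[0,0,0]],[[0,0.51,-0.12],[0,0,0]],[[0,0.52,-0.07],[0,0,0]],[[0,0.52,-0.03],[0,0,0]],[[0,0,0],[0,0,0]]])

```text
time_s: 4.2
ee_pos: [606.5, 299.4, 375.7]
orientation: [0.636, 3.074, 0.005]
wrist_force: [1.5, 3.7, 5.0]
opening: 10.9
grasp_force: 25.0
```

arm_command(steps=[[[0,0.52,0.01],[0,0,0]],[[0,0.52,0.06],[0,0,0]],[[0,0.51,0.1],[0,0,0]],[[0,0,0],[0,0,0]],[[0,0,0],[0,0,0]]])

```text
time_s: 4.62
ee_pos: [630.3, 354.9, 367.5]
orientation: [0.639, 3.076, 0.005]
wrist_force: [0.9, 4.0, 1.0]
opening: 11.3
grasp_force: 25.0
```

arm_command(steps=[[[0,0,0],[0,0,0]],[[0,0,0],[0,0,0]],[[0,0,0],[0,0,0]],[[0,0,-0.4],[0,0,0]],[[0,0,-0.6],[0,0,0]]], claw=-0.35)

```text
time_s: 5.03
ee_pos: [629.5, 350.8, 405.5]
orientation: [-0.643, -3.07, 0.01]
wrist_force: [-0.2, 0.8, 1.0]
opening: 30.3
grasp_force: 0.0
```

arm_command(steps=[[[0,0,-0.9],[0,0,0]],[[0,-0.5,-0.6],[0,0,0]],[[-0.05,-0.9,0],[0,0,0]],[[-0.05,-0.9,0],[0,0,0]],[[-0.05,-0.9,0],[0,0,0]]])

```text
time_s: 5.45
ee_pos: [583.8, 230.5, 468.1]
orientation: [0.643, 3.075, -0.002]
wrist_force: [0.3, -0.3, 0.3]
opening: 30.4
grasp_force: 0.0
```

arm_command(steps=[[[-0.05,-0.95,0],[0,0,0]],[[-0.1,-0.95,0],[0,0,0]],[[-0.1,-0.95,0],[0,0,0]],[[-0.1,-0.95,0],[0,0,0]],[[-0.1,-0.95,0],[0,0,0]]])

```text
time_s: 5.87
ee_pos: [523.5, 48.8, 468.0]
orientation: [-0.644, -3.075, 0.002]
wrist_force: [0.5, 0.1, -0.3]
opening: 30.4
grasp_force: 0.0
```

arm_command(steps=[[[-0.1,-0.95,0],[0,0,0]],[[-0.1,-0.95,0],[0,0,0]],[[-0.1,-0.95,0],[0,0,0]],[[-0.1,-0.95,0],[0,0,0]],[[0,0,0],[0,0,0]]])

```text
time_s: 6.28
ee_pos: [475.0, -103.0, 468.6]
orientation: [-0.662, -3.071, 0.008]
wrist_force: [0.2, -0.7, -0.1]
opening: 30.4
grasp_force: 0.0
```

Run:
```python
from h import *
np.set_printoptions(precision=3,suppress=True)
s=env.read_state();print(s["joint_pos"],s["ee_pos"],R.from_rotvec(s["orientation"]).as_matrix())
o=look("open")
for c in("lilac","blue"):beaker(o,c)
a=cv2.resize(o["scene"][0][50:200,200:360],None,fx=2.5,fy=2.5);b=cv2.resize(o["top"][0][70:250,140:300],None,fx=2.5,fy=2.5)[:375]
cv2.imwrite("pics/open1.png",np.hstack([a,b])[:,:,::-1])
```

```text
[-0.064  0.235  0.279  1.704 -0.063  1.213  1.376] [ 475.044 -103.02   468.554] [[-0.911  0.412 -0.002]
 [ 0.412  0.911 -0.005]
 [-0.001 -0.005 -1.   ]]
top lilac ctr [ 373.3 -348.2] size [104.8  54.9] yaw 80.0 ztop 64.6 white-col [10. 48. -1.] 99
scene lilac ctr [ 370.3 -351. ] size [107.7  55.2] yaw 80.0 ztop 63.0 white-col [-1. 34.  0.] 165
top blue ctr [ 530.  -264.6] size [102.8  56.2] yaw 69.5 ztop 64.5 white-col [22. 47.  0.] 64
scene blue ctr [ 526.8 -266.1] size [104.3  54.5] yaw 69.8 ztop 63.2 white-col [18. 51.  0.] 56
```

View pics/open1.png

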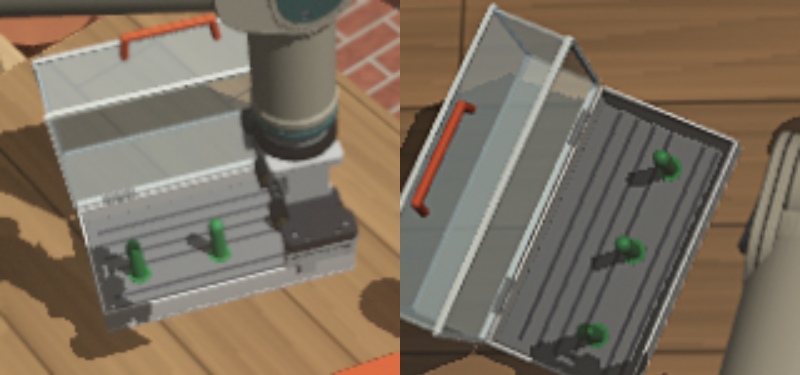

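The cover stands open, and three pegs show in the top crop at about (670,162), (628,250) and (595,334).

arm_command(steps=[[[0,0,0],[0,0,1]],[[0,0,0],[0,0,1]],[[0,0,0],[0,0,1]],[[0,0,0],[0,0,1]],[[0,0,0],[0,0,1]]], claw=0.9)

```text
time_s: 6.8
ee_pos: [479.2, -92.2, 467.6]
orientation: [-1.419, -2.802, -0.0]
wrist_force: [-0.2, -0.8, -0.6]
opening: 60.4
grasp_force: 0.0
```

arm_command(steps=[[[0,0,0],[0,0,1]],[[0,0,0],[0,0,1]],[[0,0,0],[0,0,1]],[[0,0,0],[0,0,1]],[[0,0,0],[0,0,1]]])

```text
time_s: 7.22
ee_pos: [479.3, -92.2, 467.6]
orientation: [-2.095, -2.339, 0.0]
wrist_force: [0.5, -0.2, -0.4]
opening: 89.1
grasp_force: 0.0
```

arm_command(steps=[[[0,0,0],[0,0,1]],[[0,0,0],[0,0,1]],[[0,0,0],[0,0,1]],[[0,0,0],[0,0,1]],[[0,0,0],[0,0,0.3]]])

```text
time_s: 7.63
ee_pos: [479.3, -92.2, 467.6]
orientation: [-2.564, -1.813, 0.001]
wrist_force: [-0.1, -0.7, 0.4]
opening: 89.3
grasp_force: 0.0
```

arm_command(steps=[[[-0.8,0.26,0.4],[0,0,0]],[[-0.8,0.26,0.4],[0,0,0]],[[-0.8,0.26,0.4],[0,0,0]],[[-0.8,0.26,0.4],[0,0,0]],[[-0.8,0.26,0.4],[0,0,0]]])

```text
time_s: 8.05
ee_pos: [475.7, -261.6, 386.9]
orientation: [-2.56, -1.82, -0.001]
wrist_force: [1.5, -0.6, -0.3]
opening: 89.3
grasp_force: 0.0
```

Run:
```python
from h import *
np.set_printoptions(precision=3,suppress=True)
s=env.read_state();print(s["joint_pos"],s["ee_pos"],R.from_rotvec(s["orientation"]).as_matrix())
o=look()
for n in o:
    im,d=o[n]
    for m,st,ce in blobs(mask(im,"green"),15):
        P=cloud(n,d,m)
        c=np.median(P,0)
        if c[1]<60: continue
        hi=P[P[:,2]>75];lo=P[P[:,2]<45]
        print(n,st[4],ce,"med",c,"hi",np.median(hi,0),"lo",np.median(lo,0))
```

```text
[ 0.077  0.429  0.554  1.713 -0.252  1.073  0.378] [ 475.728 -261.649  386.854] [[ 0.328  0.945 -0.   ]
 [ 0.945 -0.328  0.001]
 [ 0.001 -0.001 -1.   ]]
scene 298 [14.094 11.178] med [  51.308 1511.751  184.48 ] hi [  51.251 1511.904  184.983] lo [nan nan nan]
scene 1957 [63.095 21.708] med [ 191.291 1262.798  166.454] hi [ 187.365 1240.444  185.485] lo [ 223.914 1380.721  -27.769]
scene 223 [211.695   5.018] med [ 942.937 1387.262 -183.615] hi [nan nan nan] lo [ 942.937 1387.262 -183.615]
scene 167 [228.749   7.988] med [ 978.505 1278.504 -182.319] hi [nan nan nan] lo [ 978.505 1278.504 -182.319]
scene 727 [22.766 54.087] med [ -21.702 1318.068   90.778] hi [ -30.915 1318.356  131.84 ] lo [   1.499 1319.928    5.05 ]
scene 281 [74.505 74.075] med [ 112.693 1182.404  -21.422] hi [ 115.57  1150.929   89.85 ] lo [ 111.2   1184.82   -34.033]
scene 605 [37.354 81.988] med [ -42.298 1228.83    17.621] hi [ -87.617 1228.086   97.971] lo [ -26.455 1206.506   -4.898]
scene 69 [318.942 138.783] med [659.677 132.817  49.28 ] hi [660.555 135.812  87.26 ] lo [659.222 132.163  26.623]
scene 88 [287.091 146.614] med [550.793 181.016  50.113] hi [551.693 181.82   85.191] lo [548.807 179.255  20.672]
scene 100 [254.51 154.65] med [440.856 228.566  52.016] hi [442.673 231.247  85.241] lo [438.908 227.926  24.006]
top 62 [247.226 135.048] med [663.091 134.603  58.869] hi [663.985 138.459  90.132] lo [660.92  132.251  22.065]
top 70 [232.129 168.814] med [554.61  182.447  52.099] hi [555.166 184.914  90.017] lo [552.841 181.309  20.615]
top 75 [217.213 202.84 ] med [445.096 229.013  55.418] hi [445.141 232.042  88.834] lo [445.239 226.734  19.449]
  return _methods._mean(a, axis=axis, dtype=dtype,
  ret = um.true_divide(
```

arm_command(steps=[[[-0.87,0.24,0.3],[0,0,0]],[[-0.87,0.24,0.3],[0,0,0]],[[-0.87,0.24,0.3],[0,0,0]],[[-0.87,0.24,0.3],[0,0,0]],[[-0.87,0.24,0.3],[0,0,0]]])

```text
time_s: 8.57
ee_pos: [464.3, -441.3, 327.2]
orientation: [-2.559, -1.82, -0.002]
wrist_force: [1.4, -0.2, 0.5]
opening: 89.0
grasp_force: 0.0
```

arm_command(steps=[[[0,0,0],[0,1,0]],[[0,0,0],[0,1,0]],[[0,0,0],[0,1,0]],[[0,0,0],[0,1,0]],[[0,0,0],[0,1,0]]])

```text
time_s: 8.98
ee_pos: [464.4, -440.5, 328.8]
orientation: [-2.258, -1.606, -0.613]
wrist_force: [-0.1, -0.6, 0.8]
opening: 89.3
grasp_force: 0.0
```

```bash
cat > st.py <<'E'
from h import *
np.set_printoptions(precision=3,suppress=True)
def st():
    s=env.read_state();M=R.from_rotvec(s["orientation"]).as_matrix();z=M[:,2]
    print("t",s["time_s"],"q",s["joint_pos"],"tcp",s["ee_pos"],"grasp",s["ee_pos"]+78*z)
    print("x",M[:,0],"y",M[:,1],"z",z,"alpha(pitch)",np.degrees(np.arctan2(-np.sign(0.3*z[0]+.95*z[1])*-np.hypot(z[0],z[1]),-z[2])),"heading x",np.degrees(np.arctan2(M[1,0],M[0,0])))
    return s,M
def togo(p,Rt=None):
    """shift (units of 40mm) in current tool axes to bring the grasp point to p keeping orientation; turn (units 6deg) to reach Rt"""
    s,M=st();g=s["ee_pos"]+78*M[:,2];print("shift units",M.T@(np.array(p)-g)/40)
    if Rt is not None:print("turn units",R.from_matrix(M.T@Rt).as_rotvec(degrees=True)/6)
def Rset(yaw,al):
    """x horizontal heading m(yaw deg), pitched al deg toward m from straight down"""
    m=np.array([np.cos(np.radians(yaw)),np.sin(np.radians(yaw)),0]);d=np.array([0,0,-1.]);a=np.radians(al)
    z=d*np.cos(a)+m*np.sin(a);x=m*np.cos(a)-d*np.sin(a);return np.c_[x,np.cross(z,x),z]
E
python3 -c "from st import *;st()"
```

```text
t 8.9833 q [ 0.743  0.75   0.306  1.345 -0.617  1.468  0.862] tcp [ 464.398 -440.464  328.81 ] grasp [ 477.427 -403.278  261.494]
x [0.283 0.815 0.505] y [ 0.944 -0.329  0.001] z [ 0.167  0.477 -0.863] alpha(pitch) 30.341368015982194 heading x 70.85015682968435
```

arm_command(steps=[[[0,0,0],[0,1,0]],[[0,0,0],[0,1,0]],[[0,0,0],[0,1,0]],[[0,0,0],[0,1,0]],[[0,0,0],[0,0,0]]])

```text
time_s: 9.4
ee_pos: [462.0, -442.1, 324.4]
orientation: [-1.963, -1.385, -1.002]
wrist_force: [-0.9, 0.6, -1.5]
opening: 89.0
grasp_force: 0.0
```

```bash
python3 -c "from st import *;st()"
```

```text
t 9.4 q [ 0.916  0.901  0.178  1.231 -0.792  1.756  0.896] tcp [ 461.965 -442.064  324.394] grasp [ 482.774 -382.205  278.921]
x [0.199 0.548 0.812] y [ 0.943 -0.333 -0.006] z [ 0.267  0.767 -0.583] alpha(pitch) 54.33864806458069 heading x 70.08117939579388
```

arm_command(steps=[[[0,0,0],[0,1,0]],[[0,0,0],[0,1,0]],[[0,0,0.4],[0,0,0]],[[0,0,0],[0,0,0]]])

```text
time_s: 9.73
ee_pos: [469.3, -425.1, 320.0]
orientation: [-1.799, -1.277, -1.168]
wrist_force: [0.3, 0.0, 0.1]
opening: 89.1
grasp_force: 0.0
```

```bash
python3 -c "from st import *;st()"
```

```text
t 9.7333 q [ 0.957  0.966  0.112  1.233 -0.879  1.847  0.904] tcp [ 469.341 -425.106  319.961] grasp [ 492.63  -357.7    288.369]
x [0.135 0.382 0.914] y [ 0.945 -0.328 -0.003] z [ 0.299  0.864 -0.405] alpha(pitch) 66.10736006653381 heading x 70.50907059274647
```

Run:
```python
from st import *
Rt=Rset(69.8,68);m=np.array([.345,.938,0])
g=np.array([528.3,-265.4,38])-20*m
togo(g-Rt[:,2]*100,Rt)
o=look();beaker(o,"blue");beaker(o,"lilac")
```

```text
t 9.7333 q [ 0.957  0.966  0.112  1.233 -0.879  1.847  0.904] tcp [ 469.341 -425.106  319.961] grasp [ 492.63  -357.7    288.369]
x [0.135 0.382 0.914] y [ 0.945 -0.328 -0.003] z [ 0.299  0.864 -0.405] alpha(pitch) 66.10736006653381 heading x 70.50907059274647
shift units [-5.006  0.049  1.84 ]
turn units [-0.174  0.316  0.045]
top blue ctr [ 530.2 -264.7] size [102.5  56.7] yaw 70.2 ztop 64.7 white-col [21. 47.  0.] 74Traceback (most recent call last):
  File "<stdin>", line 5, in <module>
  File "h.py", line 39, in beaker
    m,_,ce=max(bl,key=lambda b:b[1][4]);z=np.nanmedian(P[...,2][m])
           ~~~^^^^^^^^^^^^^^^^^^^^^^^^^
ValueError: max() iterable argument is empty
```

arm_command(steps=[[[-0.8,0.01,0.3],[-0.17,0.32,0.04]],[[-0.8,0.01,0.3],[0,0,0]],[[-0.8,0.01,0.3],[0,0,0]],[[-0.8,0.01,0.3],[0,0,0]],[[0,0,0],[0,0,0]]])

```text
time_s: 10.25
ee_pos: [467.2, -431.5, 179.2]
orientation: [-1.79, -1.242, -1.202]
wrist_force: [-1.0, 1.8, -0.5]
opening: 89.4
grasp_force: 0.0
```

Run:
```python
from st import *
Rt=Rset(69.8,68);m=np.array([.345,.938,0])
g=np.array([528.3,-265.4,38])-20*m
togo(g-Rt[:,2]*100,Rt);togo(g)
```

```text
t 10.25 q [ 0.975  1.157  0.103  1.238 -0.883  1.737  1.041] tcp [ 467.224 -431.453  179.18 ] grasp [ 492.169 -363.587  149.923]
x [0.134 0.35  0.927] y [ 0.938 -0.347 -0.005] z [ 0.32   0.87  -0.375] alpha(pitch) 67.97047255891854 heading x 68.99899754671914
shift units [-1.801  0.01   0.511]
turn units [-0.003  0.005 -0.05 ]
t 10.25 q [ 0.975  1.157  0.103  1.238 -0.883  1.737  1.041] tcp [ 467.224 -431.453  179.18 ] grasp [ 492.169 -363.587  149.923]
x [0.134 0.35  0.927] y [ 0.938 -0.347 -0.005] z [ 0.32   0.87  -0.375] alpha(pitch) 67.97047255891854 heading x 68.99899754671914
shift units [-1.8    0.011  3.011]
```

arm_command(steps=[[[-0.9,0,0.25],[0,0,0]],[[-0.9,0,0.25],[0,0,0]],[[0,0,0],[0,0,0]],[[0,0,0.6],[0,0,0]],[[0,0,0.6],[0,0,0]]])

```text
time_s: 10.67
ee_pos: [481.5, -401.2, 95.5]
orientation: [-1.794, -1.252, -1.21]
wrist_force: [0.4, 0.4, 0.5]
opening: 89.0
grasp_force: 0.0
```

arm_command(steps=[[[0,0,0.6],[0,0,0]],[[0,0,0.5],[0,0,0]],[[0,0,0.2],[0,0,0]],[[0,0,0],[0,0,0]]])

```text
time_s: 11.0
ee_pos: [499.6, -353.0, 76.1]
orientation: [-1.787, -1.252, -1.21]
wrist_force: [0.1, -1.0, -0.4]
opening: 89.3
grasp_force: 0.0
```

Run:
```python
from st import *
m=np.array([.345,.938,0])
togo(np.array([528.3,-265.4,38])-20*m)
o=look("g1");cv2.imwrite("pics/g1.png",np.hstack([cv2.resize(o["scene"][0][180:330,280:440],None,fx=2.5,fy=2.5),cv2.resize(o["top"][0][120:270,310:470],None,fx=2.5,fy=2.5)])[:,:,::-1])
```

```text
t 11.0 q [ 0.896  1.254  0.064  1.366 -0.939  1.534  1.172] tcp [ 499.638 -353.031   76.05 ] grasp [ 524.755 -285.23    46.79 ]
x [0.124 0.354 0.927] y [ 0.939 -0.345  0.006] z [ 0.322  0.869 -0.375] alpha(pitch) 67.96751324778663 heading x 70.65085307099643
shift units [-0.205 -0.089  0.079]
```

View pics/g1.png

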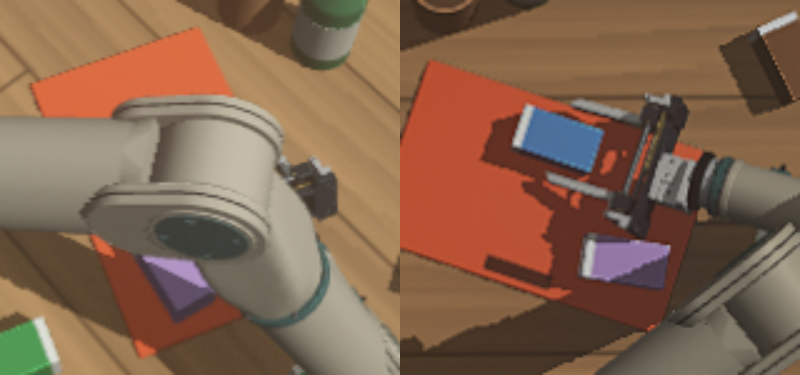

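The fingers straddle blue in the top crop, with the gripper end clear of lilac. Nudging down, closing, then lifting straight up.

arm_command(steps=[[[-0.18,-0.08,0.08],[0,0,0]],[[0,0,0],[0,0,0]],[[0,0,0],[0,0,0]]])

```text
time_s: 11.35
ee_pos: [493.9, -354.2, 64.7]
orientation: [-1.792, -1.246, -1.208]
wrist_force: [0.1, 0.1, -0.3]
opening: 89.3
grasp_force: 0.0
```

arm_command(steps=[[[0,0,0],[0,0,0]],[[0,0,0],[0,0,0]],[[0,0,0],[0,0,0]],[[0,0,0],[0,0,0]],[[0,0,0],[0,0,0]]], claw=-1, force=40)

```text
time_s: 11.77
ee_pos: [494.8, -353.1, 65.0]
orientation: [-1.79, -1.248, -1.209]
wrist_force: [0.1, -0.9, 0.5]
opening: 59.3
grasp_force: 0.1
```

Run:
```python
from st import *
m=np.array([.345,.938,0])
s,M=st();print(s["grasp_force"],s["opening"],s["wrist_force"])
print("up100",M.T@[0,0,2.5])
```

```text
t 11.7667 q [ 0.901  1.269  0.065  1.369 -0.938  1.525  1.184] tcp [ 494.786 -353.127   65.049] grasp [ 520.038 -285.398   35.739]
x [0.128 0.353 0.927] y [ 0.937 -0.348  0.003] z [ 0.324  0.868 -0.376] alpha(pitch) 67.92819491197088 heading x 70.06432973878981
0.11800948530435562 59.25174186729139 [ 0.074 -0.943  0.507]
up100 [ 2.317  0.008 -0.939]
```

arm_command(steps=[[[0,0,0],[0,0,0]],[[0,0,0],[0,0,0]],[[0.3,0,-0.12],[0,0,0]],[[0.6,0,-0.24],[0,0,0]],[[0.8,0,-0.32],[0,0,0]]])

```text
time_s: 12.18
ee_pos: [493.7, -351.9, 137.4]
orientation: [-1.79, -1.244, -1.206]
wrist_force: [0.1, -0.9, 0.0]
opening: 55.8
grasp_force: 40.0
```

arm_command(steps=[[[0.9,0,-0.37],[0,0,0]],[[0.9,0,-0.37],[0,0,0]],[[0.9,0,-0.37],[0,0,0]],[[0.9,0,-0.37],[0,0,0]],[[0,0,0],[0,0,0]]])

```text
time_s: 12.6
ee_pos: [495.1, -354.2, 302.9]
orientation: [-1.791, -1.26, -1.215]
wrist_force: [0.8, -0.3, -1.5]
opening: 55.9
grasp_force: 40.0
```

Run:
```python
from st import *
s,M=st();print(s["grasp_force"],s["opening"],s["wrist_force"])
o=look("l1");cv2.imwrite("pics/l1.png",np.hstack([cv2.resize(o["scene"][0][130:330,270:470],None,fx=2,fy=2),cv2.resize(o["top"][0][90:290,290:490],None,fx=2,fy=2)])[:,:,::-1])
```

```text
t 12.6 q [ 0.893  0.923  0.081  1.422 -0.933  1.706  0.969] tcp [ 495.134 -354.185  302.867] grasp [ 520.62  -286.656  273.298]
x [0.119 0.36  0.925] y [ 0.938 -0.347  0.015] z [ 0.327  0.866 -0.379] alpha(pitch) 67.72250973924305 heading x 71.75608620608253
39.984864592552185 55.925731908528775 [ 0.834 -0.276 -1.456]
```

View pics/l1.png

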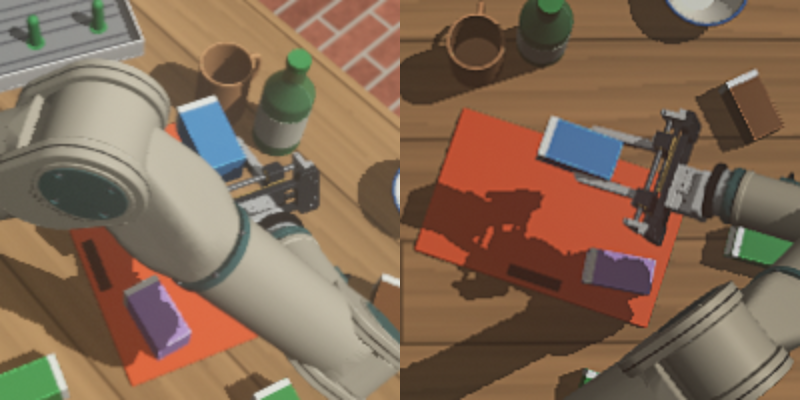

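Blue is held clear of the board, mouth left at (555,140) in the top crop, and lilac is undisturbed. Pitching it mouth down.

arm_command(steps=[[[0,0,0],[0,-1,0]],[[0,0,0],[0,-1,0]],[[0,0,0],[0,-1,0]],[[0,0,0],[0,-1,0]],[[0,0,0],[0,-1,0]]])

```text
time_s: 13.12
ee_pos: [493.1, -353.4, 292.7]
orientation: [-2.192, -1.523, -0.748]
wrist_force: [-0.0, -0.0, -0.9]
opening: 55.9
grasp_force: 40.0
```

arm_command(steps=[[[0,0,0],[0,-1,0]],[[0,0,0],[0,-1,0]],[[0,0,0],[0,-1,0]],[[0,0,0],[0,-1,0]],[[0,0,0],[0,-1,0]]])

```text
time_s: 13.53
ee_pos: [493.2, -353.0, 293.1]
orientation: [-2.514, -1.748, -0.17]
wrist_force: [-1.2, 0.1, -0.7]
opening: 55.6
grasp_force: 40.0
```

arm_command(steps=[[[0,0,0],[0,-1,0]],[[0,0,0],[0,-1,0]],[[0,0,0],[0,-1,0]],[[0,0,0],[0,-1,0]],[[0,0,0],[0,-1,0]]])

```text
time_s: 13.95
ee_pos: [493.4, -352.5, 293.4]
orientation: [2.366, 1.645, -0.465]
wrist_force: [0.2, 0.3, -2.3]
opening: 55.9
grasp_force: 40.0
```

Run:
```python
from st import *
s,M=st();print(s["grasp_force"],s["opening"],s["wrist_force"])
# beaker geometry in tool: grasp 20.. behind centre; m in tool at grasp
togo([665.5,141,250],Rset(66.5,-22))
```

```text
t 13.95 q [-0.066  0.694  0.778  1.746 -0.122  0.777  0.29 ] tcp [ 493.429 -352.49   293.399] grasp [ 483.238 -380.298  221.24 ]
x [ 0.322  0.867 -0.38 ] y [ 0.938 -0.348  0.002] z [-0.131 -0.357 -0.925] alpha(pitch) -22.315154526236796 heading x 69.60834168674802
39.981958866119385 55.85468067372709 [ 0.177  0.34  -2.347]
t 13.95 q [-0.066  0.694  0.778  1.746 -0.122  0.777  0.29 ] tcp [ 493.429 -352.49   293.399] grasp [ 483.238 -380.298  221.24 ]
x [ 0.322  0.867 -0.38 ] y [ 0.938 -0.348  0.002] z [-0.131 -0.357 -0.925] alpha(pitch) -22.315154526236796 heading x 69.60834168674802
shift units [12.497 -0.26  -5.907]
turn units [0.212 0.052 0.48 ]
```

arm_command(steps=[[[0.87,-0.2,-0.42],[0.2,0.05,0.48]],[[0.87,-0.2,-0.42],[0,0,0]],[[0.87,-0.2,-0.42],[0,0,0]],[[0.87,-0.2,-0.42],[0,0,0]],[[0.87,-0.1,-0.42],[0,0,0]]])

```text
time_s: 14.37
ee_pos: [534.3, -159.0, 305.7]
orientation: [2.423, 1.589, -0.469]
wrist_force: [-0.3, 0.5, -1.9]
opening: 56.1
grasp_force: 40.0
```

arm_command(steps=[[[0.87,0,-0.42],[0,0,0]],[[0.87,0,-0.42],[0,0,0]],[[0.87,0,-0.42],[0,0,0]],[[0.87,0,-0.42],[0,0,0]],[[0,0,0],[0,0,0]]])

```text
time_s: 14.78
ee_pos: [600.2, -10.1, 314.8]
orientation: [2.413, 1.605, -0.459]
wrist_force: [1.1, 0.8, -1.9]
opening: 55.9
grasp_force: 40.0
```

Run:
```python
from st import *
togo([665.5,141,250],Rset(66.5,-22))
```

```text
t 14.7833 q [-0.626  0.768  0.838  1.554 -0.204  1.15  -0.218] tcp [600.183 -10.118 314.848] grasp [589.09  -36.493 242.286]
x [ 0.359  0.858 -0.367] y [ 0.922 -0.387 -0.   ] z [-0.142 -0.338 -0.93 ] alpha(pitch) -21.520241618166434 heading x 67.27060857538677
shift units [ 4.423  0.046 -1.952]
turn units [ 0.043 -0.08   0.119]
```

arm_command(steps=[[[0.88,0.01,-0.39],[0.04,-0.08,0.12]],[[0.88,0.01,-0.39],[0,0,0]],[[0.88,0.01,-0.39],[0,0,0]],[[0.88,0.01,-0.39],[0,0,0]],[[0.88,0.01,-0.39],[0,0,0]]])

```text
time_s: 15.2
ee_pos: [677.1, 156.4, 322.0]
orientation: [2.428, 1.569, -0.48]
wrist_force: [2.0, 0.6, -1.1]
opening: 55.5
grasp_force: 40.0
```

arm_command(steps=[[[0,0,0],[0,0,0]],[[0,0,0],[0,0,0]]])

```text
time_s: 15.37
ee_pos: [677.2, 157.2, 320.9]
orientation: [2.424, 1.574, -0.479]
wrist_force: [-0.3, -1.4, -0.9]
opening: 56.1
grasp_force: 40.0
```

Run:
```python
from st import *
togo([665.5,141,190],Rset(66.5,-22))
o=look("p1");print(R.from_rotvec(env.read_state()["orientation"]).as_matrix().T@[0,0,-1])
im,d=o["top"];m=mask(im,"blue")
for n in o:
  im,d=o[n]
  for b,stt,ce in blobs(mask(im,"blue"),60):
    P=cloud(n,d,b);c=np.median(P,0)
    if abs(c[0]-660)<120 and abs(c[1]-140)<120:print(n,stt,c,np.percentile(P,[3,97],axis=0))
cv2.imwrite("pics/p1.png",np.hstack([cv2.resize(o["scene"][0][50:200,220:380],None,fx=2.5,fy=2.5),cv2.resize(o["top"][0][70:220,170:330],None,fx=2.5,fy=2.5)])[:,:,::-1])
```

```text
t 15.3667 q [-0.707  0.935  0.809  1.144 -0.283  1.465 -0.443] tcp [677.22  157.182 320.876] grasp [665.163 130.078 248.737]
x [ 0.376  0.845 -0.38 ] y [ 0.914 -0.407  0.   ] z [-0.155 -0.347 -0.925] alpha(pitch) -22.353650122644698 heading x 66.00598436701442
shift units [ 0.792 -0.103  1.262]
turn units [-0.03   0.059 -0.076]
[ 0.381 -0.002  0.924]
scene [310  88  20  34 533] [656.182 111.057 264.257] [[630.554  95.016 190.515]
 [687.026 152.052 280.097]]
top [225 106  31  31 522] [661.937 117.22  278.732] [[633.359  93.272 201.703]
 [690.885 152.332 284.416]]
```

View pics/p1.png

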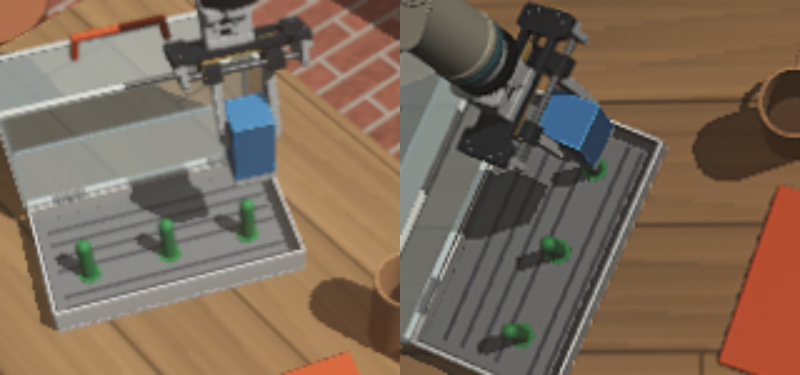

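Run:
```python
from st import *
o={n:env.capture(n) for n in("scene","top")}
dx=np.array([.399,.917]);dy=np.array([-.917,.399]);c=np.array([566.5,211])
for n in o:
    d=o[n][1];P=cloud(n,d,d>0);xd=(P[:,:2]-c)@dx;yd=(P[:,:2]-c)@dy
    for a in range(20,320,40):
        row=[]
        for b in range(-260,300,80):
            k=(xd>a)&(xd<a+40)&(yd>b)&(yd<b+80)&(P[:,2]>305)
            row.append("%d-%d"%tuple(np.percentile(P[k,2],[2,98])) if k.sum()>8 else "-")
        print(n,"xd",a,row)
```

```text
scene xd 20 ['324-356', '352-559', '351-584', '578-589', '-', '-', '-']
scene xd 60 ['-', '-', '494-550', '-', '-', '-', '-']
scene xd 100 ['-', '-', '-', '-', '-', '-', '-']
scene xd 140 ['-', '-', '-', '-', '-', '-', '-']
scene xd 180 ['-', '-', '-', '-', '-', '-', '-']
scene xd 220 ['-', '-', '-', '-', '-', '-', '-']
scene xd 260 ['-', '-', '-', '-', '-', '-', '-']
scene xd 300 ['-', '-', '-', '-', '-', '-', '-']
top xd 20 ['349-359', '442-628', '353-652', '646-675', '663-692', '670-693', '675-694']
top xd 60 ['-', '573-641', '629-650', '636-660', '-', '-', '-']
top xd 100 ['-', '600-623', '607-629', '-', '-', '-', '-']
top xd 140 ['-', '589-610', '-', '-', '-', '-', '-']
top xd 180 ['-', '-', '-', '-', '-', '-', '-']
top xd 220 ['-', '-', '-', '-', '-', '-', '-']
top xd 260 ['-', '-', '-', '-', '-', '-', '-']
top xd 300 ['-', '-', '-', '-', '-', '-', '-']
```

Forearm stays well above the cover; lowering onto the far peg.

arm_command(steps=[[[0.4,-0.05,0.63],[0,0,0]],[[0.4,-0.05,0.63],[0,0,0]],[[0,0,0],[0,0,0]],[[0,0,0],[0,0,0]]])

```text
time_s: 15.9
ee_pos: [677.3, 164.9, 264.1]
orientation: [2.429, 1.567, -0.48]
wrist_force: [-0.6, 0.0, -0.0]
opening: 55.9
grasp_force: 40.0
```

Run:
```python
from st import *
togo([665.5,141,93],Rset(66.5,-22));print(env.read_state()["wrist_force"])
o=look()
for n in o:
  im,d=o[n]
  for b,stt,ce in blobs(mask(im,"blue"),60):
    P=cloud(n,d,b);c=np.median(P,0)
    if abs(c[0]-660)<120 and abs(c[1]-140)<120:print(n,stt,c,np.percentile(P,[3,97],axis=0))
```

```text
t 15.9 q [-0.716  0.989  0.79   1.193 -0.313  1.377 -0.462] tcp [677.281 164.939 264.131] grasp [665.086 137.843 192.012]
x [ 0.381  0.842 -0.381] y [ 0.911 -0.412  0.001] z [-0.156 -0.347 -0.925] alpha(pitch) -22.392908590509773 heading x 65.67257795264436
shift units [ 1.013 -0.025  2.26 ]
turn units [-0.046  0.066 -0.128]
[-0.595  0.008 -0.032]
scene [309  99  20  33 486] [655.971 119.034 206.502] [[630.694 103.309 133.427]
 [687.208 159.106 224.082]]
top [226 111  29  30 482] [663.584 127.358 222.778] [[634.582 103.216 144.851]
 [691.676 162.708 228.857]]
```

arm_command(steps=[[[0.26,0,0.58],[0,0.07,0]],[[0.26,0,0.58],[0,0,0]],[[0.26,0,0.58],[0,0,0]],[[0.2,0,0.44],[0,0,0]],[[0,0,0],[0,0,0]]])

```text
time_s: 16.42
ee_pos: [679.0, 168.7, 167.3]
orientation: [2.433, 1.571, -0.472]
wrist_force: [-1.8, 0.1, -1.4]
opening: 55.8
grasp_force: 40.0
```

Run:
```python
from st import *
togo([665.5,141,92],Rset(66.5,-22));print(env.read_state()["wrist_force"])
```

```text
t 16.4167 q [-0.71   1.088  0.749  1.253 -0.365  1.228 -0.47 ] tcp [678.982 168.729 167.295] grasp [666.985 142.167  94.946]
x [ 0.382  0.845 -0.374] y [ 0.911 -0.411 -0.   ] z [-0.154 -0.341 -0.928] alpha(pitch) -21.941977516946007 heading x 65.70212135760877
shift units [-0.011 -0.022  0.084]
turn units [-0.05  -0.01  -0.123]
[-1.8    0.126 -1.372]
```

Lower 3–5 mm more until contact shows, then check.

arm_command(steps=[[[0.03,0,0.07],[0,0,0]],[[0.01,0,0.03],[0,0,0]],[[0,0,0],[0,0,0]],[[0,0,0],[0,0,0]]])

```text
time_s: 16.75
ee_pos: [681.0, 168.9, 167.1]
orientation: [2.432, 1.57, -0.463]
wrist_force: [-0.1, -0.1, -0.7]
opening: 55.5
grasp_force: 40.0
```

Run:
```python
from st import *
s,M=st();print(s["wrist_force"])
o=look()
for n in o:
  im,d=o[n]
  for b,stt,ce in blobs(mask(im,"blue"),60):
    P=cloud(n,d,b);c=np.median(P,0)
    if abs(c[0]-660)<120 and abs(c[1]-140)<120:print(n,stt,c,np.percentile(P,[3,97],axis=0))
cv2.imwrite("pics/p2.png",np.hstack([cv2.resize(o["scene"][0][70:180,220:370],None,fx=2.6,fy=2.6),cv2.resize(o["top"][0][100:210,180:330],None,fx=2.6,fy=2.6)])[:,:,::-1])
```

```text
t 16.75 q [-0.71   1.088  0.75   1.252 -0.367  1.223 -0.471] tcp [680.965 168.89  167.12 ] grasp [669.456 142.386  94.67 ]
x [ 0.383  0.846 -0.37 ] y [ 0.912 -0.411  0.005] z [-0.148 -0.34  -0.929] alpha(pitch) -21.743655934814406 heading x 65.62630634458311
[-0.105 -0.15  -0.67 ]
scene [310 117  19  30 424] [660.841 123.603 113.909] [[634.979 108.048  39.212]
 [690.769 163.29  127.63 ]]
top [232 118  25  27 393] [665.372 132.624 123.262] [[636.939 108.634  51.27 ]
 [693.522 165.544 129.816]]
```

View pics/p2.png

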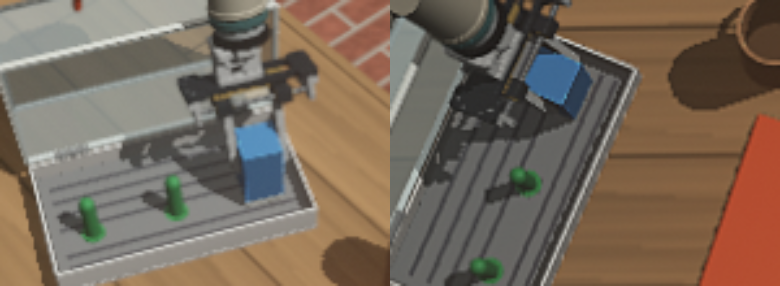

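Blue is over the far peg at about floor height in both crops. I'll press 2 mm more and release.

arm_command(steps=[[[0.02,0,0.05],[0,0,0]],[[0,0,0],[0,0,0]],[[0,0,0],[0,0,0]]])

```text
time_s: 17.1
ee_pos: [680.8, 169.2, 165.7]
orientation: [2.432, 1.571, -0.464]
wrist_force: [-0.7, 2.3, 8.5]
opening: 55.9
grasp_force: 40.0
```

arm_command(steps=[[[0,0,0],[0,0,0]],[[0,0,0],[0,0,0]],[[0,0,0],[0,0,0]],[[0,0,0],[0,0,0]],[[0,0,0],[0,0,0]]], claw=0.7)

```text
time_s: 17.52
ee_pos: [680.0, 169.0, 162.8]
orientation: [2.432, 1.571, -0.467]
wrist_force: [0.7, -0.3, -0.0]
opening: 79.5
grasp_force: 0.0
```

Run:
```python
from st import *
s,M=st();print(s["wrist_force"],s["opening"],"up100",M.T@[0,0,2.5])
```

```text
t 17.5167 q [-0.71   1.093  0.747  1.254 -0.368  1.219 -0.471] tcp [680.03  168.973 162.776] grasp [668.301 142.424  90.377]
x [ 0.382  0.846 -0.372] y [ 0.912 -0.411  0.003] z [-0.15  -0.34  -0.928] alpha(pitch) -21.845820274877745 heading x 65.6764733094067
[ 0.668 -0.289 -0.044] 79.5400887296149 up100 [-0.93   0.007 -2.32 ]
```

arm_command(steps=[[[-0.18,0,-0.46],[0,0,0]],[[-0.37,0,-0.9],[0,0,0]],[[-0.37,0,-0.9],[0,0,0]],[[-0.37,0,-0.9],[0,0,0]],[[-0.37,0,-0.9],[0,0,0]]])

```text
time_s: 17.93
ee_pos: [678.8, 168.0, 340.1]
orientation: [2.432, 1.571, -0.467]
wrist_force: [1.3, 0.0, 0.1]
opening: 79.8
grasp_force: 0.0
```

Run:
```python
from st import *
s,M=st();print(M.T@(np.array([360,-500,370])-s["ee_pos"])/40)
o=look()
for n in o:
  im,d=o[n]
  for col in("blue","green"):
   for b,stt,ce in blobs(mask(im,col),60):
    P=cloud(n,d,b);c=np.median(P,0)
    if 0<c[0]<800 and -700<c[1]<300:print(n,col,stt,c,np.percentile(P,[3,97],axis=0).ravel())
```

```text
t 17.9333 q [-0.71   0.925  0.812  1.104 -0.285  1.509 -0.458] tcp [678.812 167.976 340.135] grasp [667.081 141.411 267.742]
x [ 0.382  0.846 -0.372] y [ 0.912 -0.411  0.003] z [-0.15  -0.341 -0.928] alpha(pitch) -21.85811378609393 heading x 65.66447316188803
[-17.448  -0.401   6.193]
scene blue [310 117  19  31 435] [661.859 124.237 112.714] [635.602 108.063  37.081 693.109 165.284 125.956]
scene green [284 138   8  17  87] [550.638 180.886  50.087] [541.219 174.695  16.405 561.155 191.091  90.21 ]
scene green [251 146   9  17  98] [441.142 228.094  51.963] [430.887 221.914  15.815 452.824 240.448  92.342]
scene green [411 154  16  36 288] [ 746.535 -250.544  170.735] [ 723.291 -272.783  140.51   772.419 -221.669  231.708]
scene green [263 308  38  34 757] [ 148.216 -310.22    55.096] [ 105.49  -341.244   13.195  191.891 -273.392   59.83 ]
scene green [399 322  33  41 691] [ 401.772 -592.699   55.589] [ 372.198 -635.959   47.636  434.185 -547.613   59.646]
top blue [231 117  27  28 414] [666.636 133.896 122.246] [638.264 108.76   49.964 696.733 168.566 128.866]
top green [359  85  17  18 152] [ 753.295 -236.537  230.134] [ 738.36  -268.458  148.763  770.566 -217.674  235.807]
top green [226 164  12  12  69] [553.947 182.378  48.145] [541.28  175.294  13.46  568.626 194.968  96.959]
top green [211 199  13  10  75] [445.1   229.236  54.075] [431.111 223.251  15.67  457.751 242.358  92.747]
top green [460 202  31  24 498] [ 405.327 -590.96    56.263] [ 373.692 -634.05    49.961  434.833 -548.344   63.469]
top green [374 279  26  33 536] [ 151.692 -303.291   56.424] [ 107.911 -334.738   48.742  195.217 -271.513   62.426]
```

arm_command(steps=[[[-0.92,-0.02,0.33],[0,0,0]],[[-0.92,-0.02,0.33],[0,0,0]],[[-0.92,-0.02,0.33],[0,0,0]],[[-0.92,-0.02,0.33],[0,0,0]],[[-0.92,-0.02,0.33],[0,0,0]]], claw=0.9)

```text
time_s: 18.45
ee_pos: [593.8, -9.6, 344.9]
orientation: [2.432, 1.572, -0.468]
wrist_force: [0.5, 0.1, -0.3]
opening: 89.5
grasp_force: 0.0
```

arm_command(steps=[[[-0.92,-0.02,0.33],[0,0,0]],[[-0.92,-0.02,0.33],[0,0,0]],[[-0.92,-0.02,0.33],[0,0,0]],[[-0.92,-0.02,0.33],[0,0,0]],[[-0.92,-0.02,0.33],[0,0,0]]])

```text
time_s: 18.87
ee_pos: [510.0, -186.0, 352.3]
orientation: [2.432, 1.572, -0.467]
wrist_force: [-0.2, -0.6, -0.4]
opening: 89.2
grasp_force: 0.0
```

arm_command(steps=[[[-0.92,-0.02,0.33],[0,0,0]],[[-0.92,-0.02,0.33],[0,0,0]],[[-0.92,-0.02,0.33],[0,0,0]],[[-0.92,-0.02,0.33],[0,0,0]],[[-0.92,-0.02,0.33],[0,0,0]]])

```text
time_s: 19.28
ee_pos: [426.2, -362.4, 359.4]
orientation: [2.433, 1.572, -0.467]
wrist_force: [0.9, 0.3, -0.0]
opening: 89.2
grasp_force: 0.0
```

arm_command(steps=[[[-0.92,-0.02,0.33],[0,0,0]],[[-0.92,-0.02,0.33],[0,0,0]],[[-0.92,-0.02,0.33],[0,0,0]],[[-0.92,-0.02,0.33],[0,0,0]],[[0,0,0],[0,0,0]]])

```text
time_s: 19.7
ee_pos: [352.5, -509.5, 367.1]
orientation: [2.44, 1.554, -0.475]
wrist_force: [-0.7, -0.8, 1.4]
opening: 89.4
grasp_force: 0.0
```

Run:
```python
from st import *
togo([371,-430,300],Rset(79.8,-22));togo([371,-430,300],Rset(79.8,0))
o=look();im,d=o["top"];o2={"top":o["top"],"scene":o["scene"]}
try: beaker(o2,"lilac")
except Exception as e: print(e)
```

```text
t 19.7 q [ 0.266  0.581  0.801  1.698 -0.095  0.818  0.558] tcp [ 352.503 -509.458  367.087] grasp [ 340.315 -536.264  294.859]
x [ 0.392  0.839 -0.377] y [ 0.907 -0.422  0.004] z [-0.156 -0.344 -0.926] alpha(pitch) -22.17993470037062 heading x 64.95892417589545
shift units [ 2.481 -0.425 -1.152]
turn units [-0.893  0.034 -2.292]
t 19.7 q [ 0.266  0.581  0.801  1.698 -0.095  0.818  0.558] tcp [ 352.503 -509.458  367.087] grasp [ 340.315 -536.264  294.859]
x [ 0.392  0.839 -0.377] y [ 0.907 -0.422  0.004] z [-0.156 -0.344 -0.926] alpha(pitch) -22.17993470037062 heading x 64.95892417589545
shift units [ 2.481 -0.425 -1.152]
turn units [-0.442  3.68  -2.435]
max() iterable argument is empty
```

arm_command(steps=[[[0,0,0],[-0.11,0.92,-0.6]],[[0,0,0],[-0.11,0.92,-0.6]],[[0,0,0],[-0.11,0.92,-0.6]],[[0,0,0],[-0.11,0.92,-0.6]],[[0,0,0],[0,1,0]]])

```text
time_s: 20.22
ee_pos: [362.0, -500.3, 366.2]
orientation: [-2.337, -1.985, -0.141]
wrist_force: [0.7, -0.0, 0.5]
opening: 89.3
grasp_force: 0.0
```

arm_command(steps=[[[0,0,0],[0,1,0]],[[0,0,0],[0,1,0]],[[0,0,0],[0,1,0]],[[0,0,0],[0,1,0]],[[0,0,0],[0,1,0]]])

```text
time_s: 20.63
ee_pos: [362.1, -501.0, 365.5]
orientation: [-2.022, -1.713, -0.672]
wrist_force: [0.1, 0.5, -0.4]
opening: 89.4
grasp_force: 0.0
```

arm_command(steps=[[[0,0,0],[0,1,0]],[[0,0,0],[0,1,0]],[[0,0,0],[0,1,0]],[[0,0,0],[0,1,0]],[[0,0,0],[0,1,0]]])

```text
time_s: 21.05
ee_pos: [363.7, -499.2, 358.2]
orientation: [-1.719, -1.449, -1.005]
wrist_force: [-0.1, 0.8, -1.0]
opening: 89.1
grasp_force: 0.0
```

Run:
```python
from st import *
Rt=Rset(79.8,68);g=np.array([368.3,-369.2,38])
togo(g-Rt[:,2]*80+[0,0,60],Rt)
o=look()
for n in("top","scene"):
    try: beaker({"top":o[n],"scene":o[n]} if n=="top" else o,"lilac")
    except Exception as e: print(n,e)
    print(n,[ (b[1].tolist()) for b in blobs(mask(o[n][0],"lilac"),40)])
```

```text
t 21.05 q [ 1.232  0.98  -0.274  1.027 -0.462  1.98   0.806] tcp [ 363.662 -499.236  358.152] grasp [ 374.313 -431.729  320.558]
x [0.088 0.474 0.876] y [ 0.987 -0.162 -0.012] z [ 0.137  0.865 -0.482] alpha(pitch) 61.18548063178068 heading x 79.46259976807647
shift units [-4.385 -0.374  2.029]
turn units [-0.178  1.137 -0.038]
top lilac ctr [ 369.8 -347.6] size [104.6  54.9] yaw 78.4 ztop 64.7 white-col [16. 57.  1.] 62
top max() iterable argument is empty
top [[387, 215, 30, 22, 363]]
top lilac ctr [ 369.8 -347.6] size [104.6  54.9] yaw 78.4 ztop 64.7 white-col [16. 57.  1.] 62
scene lilac ctr [ 362.7 -356.4] size [ 81.6 113.2] yaw 271.8 ztop 63.3 white-col [-22. -34.   3.] 408
scene [[338, 271, 26, 30, 319]]
```

arm_command(steps=[[[-0.73,-0.06,0.34],[0,0,0]],[[-0.73,-0.06,0.34],[0,0,0]],[[-0.73,-0.06,0.34],[0,0,0]],[[-0.73,-0.06,0.34],[0,0,0]],[[0,0,0],[-0.1,0.6,0]]])

```text
time_s: 21.57
ee_pos: [350.0, -505.3, 226.3]
orientation: [-1.682, -1.405, -1.051]
wrist_force: [0.3, 0.7, 0.1]
opening: 89.3
grasp_force: 0.0
```

Run:
```python
from st import *
Rt=Rset(79.5,68);g=np.array([368.3,-369.2,38])
togo(g-Rt[:,2]*80+[0,0,40],Rt)
```

```text
t 21.5667 q [ 1.251  1.143 -0.253  1.068 -0.424  1.869  0.928] tcp [ 350.006 -505.345  226.324] grasp [ 361.598 -435.837  192.885]
x [0.084 0.421 0.903] y [ 0.985 -0.17  -0.012] z [ 0.149  0.891 -0.429] alpha(pitch) 64.61420882690518 heading x 78.72504177145397
shift units [-1.998 -0.115  0.745]
turn units [-0.154  0.565 -0.06 ]
```

arm_command(steps=[[[-0.67,-0.04,0.25],[-0.1,0.5,-0.06]],[[-0.67,-0.04,0.25],[0,0,0]],[[-0.67,-0.04,0.25],[0,0,0]],[[0,0,0],[0,0,0]],[[0,0,0],[0,0,0]]])

```text
time_s: 21.98
ee_pos: [345.1, -509.8, 144.2]
orientation: [-1.646, -1.376, -1.104]
wrist_force: [0.1, -0.5, 0.3]
opening: 89.3
grasp_force: 0.0
```

Run:
```python
from st import *
Rt=Rset(79.5,68);g=np.array([368.3,-369.2,38])
togo(g-Rt[:,2]*80,Rt);togo(g)
o=look()
try:beaker(o,"lilac")
except Exception as e:print(e)
```

```text
t 21.9833 q [ 1.265  1.276 -0.257  1.024 -0.411  1.84   0.983] tcp [ 345.092 -509.794  144.152] grasp [ 357.973 -438.814  114.488]
x [0.066 0.374 0.925] y [ 0.984 -0.178  0.001] z [ 0.165  0.91  -0.38 ] alpha(pitch) 67.64702646971762 heading x 79.9407820209087
shift units [-1.112 -0.065  0.354]
turn units [-0.033  0.059  0.028]
t 21.9833 q [ 1.265  1.276 -0.257  1.024 -0.411  1.84   0.983] tcp [ 345.092 -509.794  144.152] grasp [ 357.973 -438.814  114.488]
x [0.066 0.374 0.925] y [ 0.984 -0.178  0.001] z [ 0.165  0.91  -0.38 ] alpha(pitch) 67.64702646971762 heading x 79.9407820209087
shift units [-1.1   -0.058  2.354]
top lilac ctr [ 369.8 -347.5] size [104.8  54.9] yaw 78.4 ztop 64.5 white-col [10. 48.  0.] 96
scene lilac ctr [ 364.3 -358.6] size [127.   60.4] yaw 73.9 ztop 63.1 white-col [-2. 13. -0.] 174
```

arm_command(steps=[[[-0.55,-0.06,0.17],[0,0.05,0]],[[-0.55,-0.06,0.17],[0,0,0]],[[0,0,0],[0,0,0]],[[0,0,0.5],[0,0,0]],[[0,0,0.5],[0,0,0]]])

```text
time_s: 22.5
ee_pos: [346.8, -478.9, 86.4]
orientation: [-1.647, -1.378, -1.112]
wrist_force: [0.2, 0.2, 0.3]
opening: 89.2
grasp_force: 0.0
```

arm_command(steps=[[[0,0,0.5],[0,0,0]],[[0,0,0.4],[0,0,0]],[[0,0,0.1],[0,0,0]],[[0,0,0],[0,0,0]],[[0,0,0],[0,0,0]]])

```text
time_s: 22.92
ee_pos: [353.3, -442.6, 70.7]
orientation: [-1.646, -1.377, -1.112]
wrist_force: [-0.4, -0.4, 0.2]
opening: 89.1
grasp_force: 0.0
```

Run:
```python
from st import *
togo([366,-368.8,37]);print(env.read_state()["wrist_force"])
o=look("g2");cv2.imwrite("pics/g2.png",np.hstack([cv2.resize(o["scene"][0][210:360,290:450],None,fx=2.5,fy=2.5),cv2.resize(o["top"][0][150:300,340:500],None,fx=2.5,fy=2.5)])[:,:,::-1])
```

```text
t 22.9167 q [ 1.246  1.309 -0.27   1.22  -0.404  1.618  1.061] tcp [ 353.315 -442.641   70.706] grasp [ 366.56  -371.669   41.185]
x [0.062 0.373 0.926] y [ 0.984 -0.181  0.007] z [ 0.17   0.91  -0.378] alpha(pitch) 67.76064767569841 heading x 80.51404500911833
shift units [-0.071 -0.027  0.102]
[-0.36  -0.358  0.227]
```

View pics/g2.png

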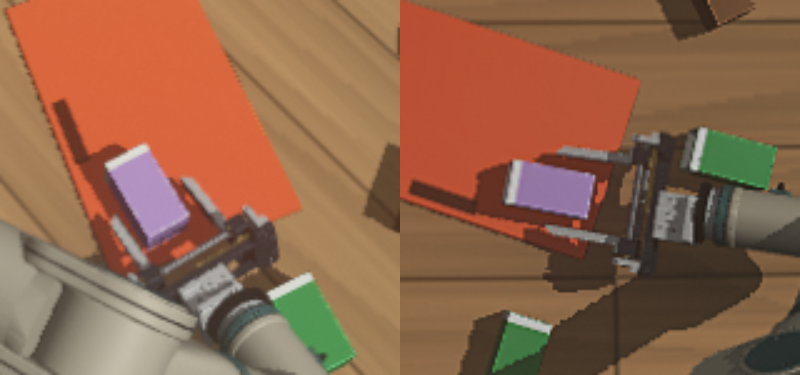

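The fingers straddle lilac in both crops, and the green look-alike is not touched. Closing and lifting.

arm_command(steps=[[[-0.07,0,0.1],[0,0,0]],[[0,0,0],[0,0,0]],[[0,0,0],[0,0,0]]])

```text
time_s: 23.27
ee_pos: [353.3, -438.8, 64.7]
orientation: [-1.644, -1.374, -1.112]
wrist_force: [0.0, 0.7, -0.9]
opening: 89.5
grasp_force: 0.0
```

arm_command(steps=[[[0,0,0],[0,0,0]],[[0,0,0],[0,0,0]],[[0,0,0],[0,0,0]],[[0,0,0],[0,0,0]],[[0,0,0],[0,0,0]]], claw=-1, force=40)

```text
time_s: 23.68
ee_pos: [353.4, -438.7, 65.0]
orientation: [-1.644, -1.374, -1.112]
wrist_force: [-0.2, -0.2, 1.3]
opening: 59.5
grasp_force: 0.1
```

arm_command(steps=[[[0,0,0],[0,0,0]],[[0,0,0],[0,0,0]],[[0,0,0],[0,0,0]]])

```text
time_s: 23.93
ee_pos: [353.4, -438.8, 65.0]
orientation: [-1.644, -1.374, -1.112]
wrist_force: [0.4, -0.2, 0.9]
opening: 56.2
grasp_force: 40.0
```

Run:
```python
from st import *
s,M=st();print(s["wrist_force"],s["opening"],s["grasp_force"])
o=look()
try:beaker(o,"lilac")
except Exception as e:print(e)
```

```text
t 23.9333 q [ 1.245  1.316 -0.27   1.227 -0.404  1.608  1.064] tcp [ 353.37  -438.752   64.975] grasp [ 366.57  -367.696   35.634]
x [0.063 0.371 0.927] y [ 0.984 -0.181  0.005] z [ 0.169  0.911 -0.376] alpha(pitch) 67.90390553092543 heading x 80.31352729509997
[ 0.353 -0.245  0.947] 56.24784501037346 39.9783056974411
top lilac ctr [ 367.  -352.1] size [114.8  79.5] yaw 263.5 ztop 64.7 white-col [ 14. -12.  -2.] 220
scene lilac ctr [ 362.5 -354.6] size [117.9  78.3] yaw 262.9 ztop 63.2 white-col [ -9. -17.  -2.] 277
```

arm_command(steps=[[[0.3,0,-0.12],[0,0,0]],[[0.8,0,-0.32],[0,0,0]],[[0.9,0,-0.36],[0,0,0]],[[0.9,0,-0.36],[0,0,0]],[[0.9,0,-0.36],[0,0,0]]])

```text
time_s: 24.45
ee_pos: [352.6, -437.4, 231.1]
orientation: [-1.644, -1.374, -1.112]
wrist_force: [-0.5, -0.8, -0.8]
opening: 56.0
grasp_force: 40.0
```

arm_command(steps=[[[0.9,0,-0.36],[0,0,0]],[[0.9,0,-0.36],[0,0,0]],[[0,0,0],[0,-1,0]],[[0,0,0],[0,-1,0]],[[0,0,0],[0,-1,0]]])

```text
time_s: 24.87
ee_pos: [352.1, -437.8, 307.6]
orientation: [-1.882, -1.572, -0.875]
wrist_force: [-0.3, 1.1, -1.2]
opening: 55.8
grasp_force: 40.0
```

arm_command(steps=[[[0,0,0],[0,-1,0]],[[0,0,0],[0,-1,0]],[[0,0,0],[0,-1,0]],[[0,0,0],[0,-1,0]],[[0,0,0],[0,-1,0]]])

```text
time_s: 25.28
ee_pos: [352.3, -437.1, 307.7]
orientation: [-2.229, -1.859, -0.391]
wrist_force: [0.3, 0.1, -1.1]
opening: 55.8
grasp_force: 40.0
```

arm_command(steps=[[[0,0,0],[0,-1,0]],[[0,0,0],[0,-1,0]],[[0,0,0],[0,-1,0]],[[0,0,0],[0,-1,0]],[[0,0,0],[0,-1,0]]])

```text
time_s: 25.7
ee_pos: [352.3, -436.7, 307.7]
orientation: [2.316, 1.928, -0.202]
wrist_force: [-0.2, -0.0, -1.2]
opening: 55.9
grasp_force: 40.0
```

arm_command(steps=[[[0,0,0],[0,-1,0]],[[0,0,0],[0,-1,0]],[[0,0,0],[0,0,0]]])

```text
time_s: 25.95
ee_pos: [355.4, -431.6, 305.8]
orientation: [2.189, 1.841, -0.423]
wrist_force: [-0.0, 1.8, -1.2]
opening: 55.4
grasp_force: 40.0
```

Run:
```python
from st import *
togo([446.5,236,250],Rset(66.5,-22));s=env.read_state();print(s["grasp_force"],s["opening"])
```

```text
t 25.95 q [0.499 0.443 0.236 1.963 0.422 0.585 0.195] tcp [ 355.443 -431.606  305.801] grasp [ 350.712 -460.539  233.521]
x [ 0.16   0.913 -0.376] y [ 0.985 -0.171  0.004] z [-0.061 -0.371 -0.927] alpha(pitch) -22.07749554140116 heading x 80.06934763255309
shift units [16.123 -0.615 -6.986]
turn units [0.889 0.008 2.096]
39.977906942367554 55.38469727884613
```

arm_command(steps=[[[0.9,0,-0.39],[0.3,0,0.7]],[[0.9,0,-0.39],[0.3,0,0.7]],[[0.9,0,-0.39],[0.3,0,0.7]],[[0.9,0,-0.39],[0,0,0]],[[0.9,0,-0.39],[0,0,0]]])

```text
time_s: 26.37
ee_pos: [415.0, -250.8, 311.4]
orientation: [2.434, 1.573, -0.471]
wrist_force: [1.4, -1.2, -0.8]
opening: 55.8
grasp_force: 40.0
```

Run:
```python
from st import *
togo([446.5,236,250],Rset(66.5,-22))
```

```text
t 26.3667 q [ 0.06   0.423  0.295  1.988  0.36   0.818 -0.348] tcp [ 415.011 -250.785  311.363] grasp [ 403.011 -277.222  238.967]
x [ 0.381  0.846 -0.372] y [ 0.912 -0.411 -0.001] z [-0.154 -0.339 -0.928] alpha(pitch) -21.852480305142684 heading x 65.76725203095434
shift units [11.171 -4.28  -4.772]
turn units [-0.057 -0.025 -0.113]
```

arm_command(steps=[[[0.86,-0.1,-0.37],[0,0,0]],[[0.86,-0.1,-0.37],[0,0,0]],[[0.86,-0.1,-0.37],[0,0,0]],[[0.86,-0.1,-0.37],[0,0,0]],[[0.86,-0.4,-0.37],[0,0,0]]])

```text
time_s: 26.78
ee_pos: [463.7, -67.2, 315.6]
orientation: [2.434, 1.573, -0.469]
wrist_force: [-0.2, -1.5, -0.9]
opening: 56.0
grasp_force: 40.0
```

arm_command(steps=[[[0.85,-0.43,-0.37],[0,0,0]],[[0.85,-0.43,-0.37],[0,0,0]],[[0.85,-0.43,-0.37],[0,0,0]],[[0.85,-0.43,-0.37],[0,0,0]],[[0,0,0],[0,0,0]]])

```text
time_s: 27.2
ee_pos: [459.9, 104.6, 318.5]
orientation: [2.429, 1.594, -0.466]
wrist_force: [1.2, -0.0, 0.1]
opening: 55.7
grasp_force: 40.0
```

Run:
```python
from st import *
togo([446.5,236,250],Rset(66.5,-22))
```

```text
t 27.2 q [-0.531  0.478  0.152  1.835  0.206  1.118 -0.912] tcp [459.895 104.599 318.486] grasp [448.087  78.606 245.898]
x [ 0.369  0.854 -0.366] y [ 0.917 -0.399 -0.006] z [-0.151 -0.333 -0.931] alpha(pitch) -21.470295675673384 heading x 66.62255961853542
shift units [ 3.309 -1.607 -1.401]
turn units [-0.057 -0.089  0.019]
```

arm_command(steps=[[[0.83,-0.4,-0.35],[0,-0.09,0]],[[0.83,-0.4,-0.35],[0,0,0]],[[0.83,-0.4,-0.35],[0,0,0]],[[0.83,-0.4,-0.35],[0,0,0]],[[0,0,0],[0,0,0]]])

```text
time_s: 27.62
ee_pos: [459.1, 261.8, 319.1]
orientation: [2.425, 1.59, -0.48]
wrist_force: [-0.4, 1.2, -0.8]
opening: 55.8
grasp_force: 40.0
```

arm_command(steps=[[[0,0,0],[0,0,0]],[[0,0,0],[0,0,0]]])

```text
time_s: 27.78
ee_pos: [460.6, 251.6, 319.9]
orientation: [2.426, 1.57, -0.486]
wrist_force: [-0.7, 0.2, -0.5]
opening: 55.8
grasp_force: 40.0
```

Run:
```python
from st import *
togo([446.5,236,185],Rset(66.5,-22));s=env.read_state();print(s["grasp_force"],s["opening"])
o=look("p3")
for n in o:
  im,d=o[n]
  for col in("lilac","blue"):
   for b,stt,ce in blobs(mask(im,col),60):
    P=cloud(n,d,b);c=np.median(P,0)
    if 380<c[0]<720 and 60<c[1]<300:print(n,col,stt,c,np.percentile(P,[3,97],axis=0).ravel())
dx=np.array([.399,.917]);dy=np.array([-.917,.399]);c=np.array([566.5,211])
d=o["top"][1];P=cloud("top",d,d>0);xd=(P[:,:2]-c)@dx;yd=(P[:,:2]-c)@dy
for a in range(20,260,40):
  print(a,["%d-%d"%tuple(np.percentile(P[k,2],[2,98])) if (k:=(xd>a)&(xd<a+40)&(yd>b)&(yd<b+80)&(P[:,2]>305)).sum()>8 else "-" for b in range(-100,400,80)])
```

```text
t 27.7833 q [-0.721  0.582  0.114  1.631  0.138  1.278 -1.1  ] tcp [460.594 251.569 319.912] grasp [448.164 224.318 247.892]
x [ 0.378  0.843 -0.384] y [ 0.912 -0.41  -0.002] z [-0.159 -0.349 -0.923] alpha(pitch) -22.581847166156397 heading x 65.85322750082557
shift units [ 0.834 -0.154  1.356]
turn units [-0.065  0.097 -0.1  ]
39.976685643196106 55.78956544043895
scene lilac [236 104  25  34 544] [440.621 204.784 264.703] [413.48  189.302 192.972 469.76  247.207 281.509]
scene blue [310 117  19  31 434] [661.262 124.633 112.529] [635.598 108.305  35.32  692.709 165.104 125.895]
top lilac [189 183  32  27 548] [445.719 214.186 279.231] [417.794 190.326 197.453 474.865 250.267 285.48 ]
top blue [230 117  27  28 415] [667.768 134.784 121.704] [637.819 108.792  51.534 697.452 169.921 129.366]
20 ['-', '327-359', '349-676', '348-702', '-', '-', '-']
60 ['-', '-', '528-659', '630-667', '-', '-', '-']
100 ['-', '556-600', '590-632', '611-635', '-', '-', '-']
140 ['-', '-', '584-608', '-', '-', '-', '-']
180 ['-', '-', '-', '-', '-', '-', '-']
220 ['-', '-', '-', '-', '-', '-', '-']
```

arm_command(steps=[[[0.42,-0.08,0.68],[0,0.1,-0.05]],[[0.42,-0.08,0.68],[0,0,0]],[[0,0,0],[0,0,0]],[[0,0,0],[0,0,0]]])

```text
time_s: 28.22
ee_pos: [458.2, 263.4, 256.3]
orientation: [2.426, 1.579, -0.479]
wrist_force: [0.8, -0.4, -0.6]
opening: 55.8
grasp_force: 40.0
```

Run:
```python
from st import *
togo([446.5,235.5,93],Rset(66.5,-22));s=env.read_state();print(s["grasp_force"],s["wrist_force"])
o=look()
for n in o:
  im,d=o[n]
  for b,stt,ce in blobs(mask(im,"lilac"),60):
    P=cloud(n,d,b);c=np.median(P,0)
    if 380<c[0]<720 and 60<c[1]<300:print(n,stt,c,np.percentile(P,[3,97],axis=0).ravel())
```

```text
t 28.2167 q [-0.731  0.659  0.104  1.683  0.133  1.146 -1.13 ] tcp [458.238 263.439 256.299] grasp [446.066 236.62  184.073]
x [ 0.374  0.847 -0.378] y [ 0.914 -0.405 -0.004] z [-0.156 -0.344 -0.926] alpha(pitch) -22.18393416525557 heading x 66.17211823596979
shift units [0.84  0.029 2.116]
turn units [-0.057  0.03  -0.051]
39.97691810131073 [ 0.815 -0.407 -0.554]
scene [238 116  23  33 509] [438.305 218.226 199.928] [411.957 201.823 128.962 467.46  257.675 217.852]
top [190 186  32  26 492] [443.562 226.934 216.665] [416.567 203.967 135.946 471.828 262.798 223.569]
```

arm_command(steps=[[[0.21,0.04,0.53],[0,0.03,0]],[[0.21,0.02,0.53],[0,0,0]],[[0.21,0,0.53],[0,0,0]],[[0.2,0,0.5],[0,0,0]],[[0,0,0],[0,0,0]]])

```text
time_s: 28.73
ee_pos: [460.0, 262.8, 165.3]
orientation: [2.428, 1.581, -0.474]
wrist_force: [-0.6, -0.6, -0.7]
opening: 55.9
grasp_force: 40.0
```

arm_command(steps=[[[0.02,0,0.06],[0,0,0]],[[0,0,0],[0,0,0]],[[0,0,0],[0,0,0]]])

```text
time_s: 28.98
ee_pos: [461.5, 264.0, 165.9]
orientation: [2.429, 1.582, -0.465]
wrist_force: [-0.0, 0.6, -0.1]
opening: 55.7
grasp_force: 40.0
```

Run:
```python
from st import *
togo([446.5,235.5,90],Rset(66.5,-22));s=env.read_state();print(s["grasp_force"],s["wrist_force"])
o=look("p4")
for n in o:
  im,d=o[n]
  for b,stt,ce in blobs(mask(im,"lilac"),60):
    P=cloud(n,d,b);c=np.median(P,0)
    if 380<c[0]<720 and 60<c[1]<300:print(n,stt,c,np.percentile(P,[3,97],axis=0).ravel())
```

```text
t 28.9833 q [-0.725  0.782  0.1    1.738  0.136  0.96  -1.155] tcp [461.508 264.002 165.857] grasp [449.87  237.656  93.369]
x [ 0.376  0.85  -0.369] y [ 0.915 -0.404  0.   ] z [-0.149 -0.338 -0.929] alpha(pitch) -21.669815645155584 heading x 66.14555947617418
shift units [-0.046 -0.055  0.109]
turn units [-0.021 -0.055 -0.055]
39.97697174549103 [-0.029  0.597 -0.129]
scene [243 133  22  30 442] [441.682 219.22  112.303] [416.116 201.788  36.279 472.374 260.067 128.322]
top [199 189  29  24 418] [447.135 227.58  124.261] [419.498 204.998  42.522 475.251 261.312 133.118]
```

arm_command(steps=[[[0.03,0,0.08],[0,0,0]],[[0,0,0],[0,0,0]],[[0,0,0],[0,0,0]]])

```text
time_s: 29.33
ee_pos: [461.5, 264.3, 163.1]
orientation: [2.429, 1.582, -0.465]
wrist_force: [0.2, 2.6, 13.0]
opening: 55.6
grasp_force: 40.0
```

arm_command(steps=[[[0.015,0,0.04],[0,0,0]],[[0,0,0],[0,0,0]],[[0,0,0],[0,0,0]]])

```text
time_s: 29.58
ee_pos: [461.5, 264.4, 163.0]
orientation: [2.428, 1.582, -0.465]
wrist_force: [-0.0, 3.3, 24.1]
opening: 55.8
grasp_force: 40.0
```

Contact with the floor; release and rise straight up.

arm_command(steps=[[[0,0,0],[0,0,0]],[[0,0,0],[0,0,0]],[[0,0,0],[0,0,0]],[[0,0,0],[0,0,0]],[[0,0,0],[0,0,0]]], claw=0.7)

```text
time_s: 30.0
ee_pos: [460.3, 263.4, 158.7]
orientation: [2.428, 1.582, -0.47]
wrist_force: [-0.4, -0.2, -0.3]
opening: 79.7
grasp_force: 0.0
```

arm_command(steps=[[[-0.18,0,-0.46],[0,0,0]],[[-0.37,0,-0.9],[0,0,0]],[[-0.37,0,-0.9],[0,0,0]],[[-0.37,0,-0.9],[0,0,0]],[[-0.37,0,-0.9],[0,0,0]]])

```text
time_s: 30.42
ee_pos: [459.8, 261.9, 335.9]
orientation: [2.428, 1.582, -0.471]
wrist_force: [0.6, 0.2, 0.8]
opening: 80.1
grasp_force: 0.0
```

arm_command(steps=[[[-0.9,0,-0.37],[0,0,0]],[[-0.9,0,-0.37],[0,0,0]],[[-0.37,0,-0.9],[0,0,0]],[[0,0,0],[0,0,0]]])

```text
time_s: 30.75
ee_pos: [438.9, 209.7, 433.5]
orientation: [2.433, 1.579, -0.455]
wrist_force: [1.7, 1.6, -0.1]
opening: 80.4
grasp_force: 0.0
```

Run:
```python
from st import *
st();o=look("p5")
for n in o:
  im,d=o[n]
  for col in("lilac","blue","orange"):
   for b,stt,ce in blobs(mask(im,col),40):
    P=cloud(n,d,b);c=np.median(P,0)
    if 380<c[0]<750 and 60<c[1]<450:print(n,col,stt,c,np.percentile(P,[3,97],axis=0).ravel())
cv2.imwrite("pics/p5.png",np.hstack([cv2.resize(o["scene"][0][50:200,210:370],None,fx=2.5,fy=2.5),cv2.resize(o["top"][0][80:230,150:310],None,fx=2.5,fy=2.5)])[:,:,::-1])
```

```text
t 30.75 q [-0.699  0.403  0.127  1.599  0.155  1.457 -1.035] tcp [438.887 209.691 433.498] grasp [427.626 183.594 360.861]
x [ 0.38   0.85  -0.364] y [ 0.914 -0.406  0.004] z [-0.144 -0.335 -0.931] alpha(pitch) -21.37078545045524 heading x 65.91837035000331
scene lilac [243 133  22  31 432] [442.503 219.86  108.849] [415.833 203.026  33.334 471.679 262.119 125.81 ]
scene blue [310 117  19  31 433] [661.54  124.267 112.743] [635.58  108.102  36.899 693.568 165.966 125.81 ]
scene orange [267  56  20   9  53] [661.632 336.696 289.274] [627.039 324.561 265.38  683.127 350.217 294.136]
top lilac [199 188  29  25 430] [448.127 229.634 122.044] [420.644 205.07   32.747 476.392 266.303 128.82 ]
top blue [230 117  27  28 417] [665.918 134.305 121.953] [638.138 108.935  49.172 696.621 169.803 128.79 ]
top orange [145 110  25  46 188] [626.913 354.664 291.896] [568.393 327.139 267.08  684.577 378.624 298.145]
```

View pics/p5.png

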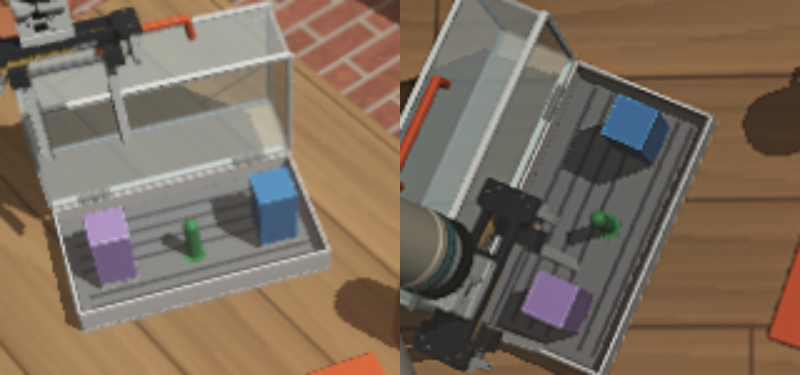

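Both beakers stand upside down over the far and near pegs, scene crop (270,205) and (108,245), with the cover open. Re-orienting the tool to take the bar again.

arm_command(steps=[[[0,0,0],[0,0.9,0]],[[0,0,0],[0,0.9,0]],[[0,0,0],[0,0.9,0]],[[0,0,0],[0,0.9,0]],[[0,0,0],[0,0,-1]]], claw=-0.3, force=25)

```text
time_s: 31.27
ee_pos: [436.9, 208.5, 426.7]
orientation: [-2.541, -1.846, 0.005]
wrist_force: [0.2, -1.1, -0.4]
opening: 50.1
grasp_force: 0.0
```

arm_command(steps=[[[0,0,0],[0,0,-1]],[[0,0,0],[0,0,-1]],[[0,0,0],[0,0,-1]],[[0,0,0],[0,0,-1]],[[0,0,0],[0,0,-1]]])

```text
time_s: 31.68
ee_pos: [437.2, 211.0, 425.7]
orientation: [-1.965, -2.448, 0.011]
wrist_force: [0.9, 0.6, 0.7]
opening: 32.8
grasp_force: 0.0
```

arm_command(steps=[[[0,0,0],[0,0,-1]],[[0,0,0],[0,0,-1]],[[0,0,0],[0,0,-1]],[[0,0,0],[0,0,-1]],[[0,0,0],[0,0,-1]]])

```text
time_s: 32.1
ee_pos: [437.2, 211.0, 425.7]
orientation: [-1.264, -2.872, 0.01]
wrist_force: [0.0, -0.7, 0.1]
opening: 33.2
grasp_force: 0.0
```

arm_command(steps=[[[0,0,0],[0,0,-1]],[[0,0,0],[0,0,-1]],[[0,0,0],[0,0,-1]],[[0,0,0],[0,0,-1]],[[0,0,0],[0,0,0]]])

```text
time_s: 32.52
ee_pos: [437.3, 210.9, 425.8]
orientation: [-0.643, -3.07, 0.008]
wrist_force: [0.6, 0.8, 0.1]
opening: 32.6
grasp_force: 0.0
```

Run:
```python
from st import *
Rt=np.c_[[-.917,.399,0],[.399,.917,0],[0,0,-1]]
togo([630.3,354.9,367.5-78+90],Rt)
o=look()
im,d=o["top"]
for n in o:
  im,d=o[n]
  for b,stt,ce in blobs(mask(im,"orange"),40):
    P=cloud(n,d,b);c=np.median(P,0)
    if 500<c[0]<750 and 250<c[1]<450:
        v,u=np.nonzero(b);Q=plane(n,np.c_[u,v],286);r=cv2.minAreaRect(Q[:,:2].astype(np.float32));print(n,stt,c,cv2.boxPoints(r).tolist())
```

```text
t 32.5167 q [-0.357  0.268 -0.197  1.77   0.058  1.116  0.586] tcp [437.259 210.936 425.83 ] grasp [436.786 210.641 347.832]
x [-0.916  0.401  0.004] y [ 0.401  0.916 -0.006] z [-0.006 -0.004 -1.   ] alpha(pitch) -0.40940107750922095 heading x 156.35147474434282
shift units [-2.982  5.239 -0.835]
turn units [-0.056 -0.039 -0.022]
scene [248  56  39  18 118] [620.173 353.273 288.85 ] [[547.9381103515625, 348.440673828125], [670.769775390625, 299.02191162109375], [687.4232177734375, 340.4144287109375], [564.591552734375, 389.83319091796875]]
top [145 110  25  41 167] [634.185 350.736 291.899] [[571.6432495117188, 377.78021240234375], [680.2052612304688, 315.85955810546875], [690.5758666992188, 334.0418701171875], [582.0138549804688, 395.9625244140625]]
```

arm_command(steps=[[[-0.43,0.75,-0.2],[-0.05,-0.04,0]],[[-0.43,0.75,-0.2],[0,0,0]],[[-0.43,0.75,-0.2],[0,0,0]],[[-0.43,0.75,-0.2],[0,0,0]],[[-0.43,0.75,0],[0,0,0]]])

```text
time_s: 33.03
ee_pos: [578.3, 314.6, 460.8]
orientation: [0.652, 3.069, 0.003]
wrist_force: [1.0, -0.6, 0.4]
opening: 33.0
grasp_force: 0.0
```

arm_command(steps=[[[-0.43,0.75,0],[0,0,0]],[[-0.42,0.74,0],[0,0,0]],[[0,0,0],[0,0,0]],[[0,0,0],[0,0,0]]])

```text
time_s: 33.37
ee_pos: [632.4, 355.2, 456.3]
orientation: [-0.65, -3.073, 0.003]
wrist_force: [0.0, -0.5, -0.0]
opening: 33.1
grasp_force: 0.0
```

Run:
```python
from st import *
Rt=np.c_[[-.917,.399,0],[.399,.917,0],[0,0,-1]]
togo([630.3,354.9,367.5-78],Rt)
```

```text
t 33.3667 q [-0.473  0.669 -0.175  1.009  0.109  1.473  0.532] tcp [632.413 355.239 456.28 ] grasp [632.335 355.106 378.28 ]
x [-0.914  0.405  0.   ] y [ 0.405  0.914 -0.002] z [-0.001 -0.002 -1.   ] alpha(pitch) -0.11318759247536894 heading x 156.11132004728105
shift units [ 0.044 -0.021  2.22 ]
turn units [-0.019 -0.002 -0.062]
```

arm_command(steps=[[[0,-0.02,0.8],[0,0,0]],[[0,0,0.8],[0,0,0]],[[0,0,0.5],[0,0,0]],[[0,0,0.08],[0,0,0]],[[0,0,0],[0,0,0]]])

```text
time_s: 33.78
ee_pos: [630.9, 352.4, 372.3]
orientation: [0.65, 3.072, -0.002]
wrist_force: [-0.0, -0.1, 0.7]
opening: 32.6
grasp_force: 0.0
```

arm_command(steps=[[[0,0,0],[0,0,0]],[[0,0,0],[0,0,0]],[[0,0,0],[0,0,0]],[[0,0,0],[0,0,0]],[[0,0,0],[0,0,0]]], claw=-1, force=25)

```text
time_s: 34.2
ee_pos: [632.3, 353.6, 374.6]
orientation: [0.648, 3.069, 0.004]
wrist_force: [0.0, -0.5, 5.0]
opening: 11.2
grasp_force: 25.0
```

arm_command(steps=[[[0,-0.36,-0.08],[0,0,0]],[[0,-0.37,-0.05],[0,0,0]],[[0,-0.37,-0.03],[0,0,0]],[[0,-0.37,-0.01],[0,0,0]],[[0,-0.37,0.01],[0,0,0]]])

```text
time_s: 34.62
ee_pos: [603.7, 288.1, 381.7]
orientation: [0.645, 3.066, 0.014]
wrist_force: [2.6, 3.8, 4.1]
opening: 11.2
grasp_force: 25.0
```

arm_command(steps=[[[0,-0.37,0.03],[0,0,0]],[[0,-0.37,0.06],[0,0,0]],[[0,-0.36,0.08],[0,0,0]],[[0,-0.36,0.1],[0,0,0]],[[0,-0.35,0.12],[0,0,0]]])

```text
time_s: 35.03
ee_pos: [574.3, 221.1, 365.4]
orientation: [0.646, 3.066, 0.011]
wrist_force: [3.7, 2.8, 2.4]
opening: 11.4
grasp_force: 25.0
```

arm_command(steps=[[[0,-0.34,0.14],[0,0,0]],[[0,-0.33,0.16],[0,0,0]],[[0,-0.32,0.18],[0,0,0]],[[0,-0.31,0.2],[0,0,0]],[[0,-0.3,0.22],[0,0,0]]])

```text
time_s: 35.45
ee_pos: [548.5, 162.3, 328.6]
orientation: [0.646, 3.067, 0.009]
wrist_force: [1.0, 1.8, 1.4]
opening: 11.1
grasp_force: 25.0
```

Run:
```python
from st import *
s,M=st();print(s["wrist_force"],s["opening"])
dx=np.array([.399,.917]);g=s["ee_pos"]+78*M[:,2];rel=np.array([(g[:2]-[607,302])@dx,g[2]-47]);print(rel,np.hypot(*rel),"phi",np.degrees(np.arctan2(rel[1],-rel[0])))
```

```text
t 35.45 q [-0.214  0.487 -0.184  1.712  0.106  0.942  0.717] tcp [548.469 162.317 328.555] grasp [549.126 162.611 250.559]
x [-0.915  0.404 -0.006] y [0.404 0.915 0.007] z [ 0.008  0.004 -1.   ] alpha(pitch) 0.5290071557076067 heading x 156.19443148166428
[1.035 1.786 1.418] 11.127874276766164
[-150.912  203.559] 253.39789968732612 phi 53.44801067386664
```

Tracking well; finishing the swing.

arm_command(steps=[[[0,-0.29,0.24],[0,0,0]],[[0,-0.27,0.25],[0,0,0]],[[0,-0.25,0.27],[0,0,0]],[[0,-0.24,0.28],[0,0,0]],[[0,-0.22,0.3],[0,0,0]]])

```text
time_s: 35.87
ee_pos: [527.9, 115.6, 274.3]
orientation: [0.647, 3.068, 0.007]
wrist_force: [2.1, 3.1, 2.0]
opening: 10.9
grasp_force: 25.0
```

arm_command(steps=[[[0,-0.2,0.31],[0,0,0]],[[0,-0.18,0.32],[0,0,0]],[[0,-0.16,0.33],[0,0,0]],[[0,-0.07,0.17],[0,0,0]],[[0,0,0],[0,0,0]]])

```text
time_s: 36.28
ee_pos: [517.9, 92.6, 227.6]
orientation: [0.648, 3.07, 0.003]
wrist_force: [3.4, 1.9, -4.8]
opening: 11.2
grasp_force: 25.0
```

arm_command(steps=[[[0,-0.06,0.17],[0,0,0]],[[0,0,0],[0,0,0]],[[0,-0.04,0.12],[0,0,0]],[[0,0,0],[0,0,0]]])

```text
time_s: 36.62
ee_pos: [516.1, 88.8, 216.6]
orientation: [0.648, 3.07, 0.002]
wrist_force: [4.0, 1.0, -6.0]
opening: 11.4
grasp_force: 25.0
```

Run:
```python
from st import *
s,M=st();print(s["wrist_force"],s["opening"])
dx=np.array([.399,.917]);g=s["ee_pos"]+78*M[:,2];rel=np.array([(g[:2]-[607,302])@dx,g[2]-47]);print(rel,np.hypot(*rel),"phi",np.degrees(np.arctan2(rel[1],-rel[0])))
o=look("c3");cv2.imwrite("pics/c3.png",np.hstack([cv2.resize(o["scene"][0][60:200,210:370],None,fx=2.5,fy=2.5),cv2.resize(o["top"][0][80:220,150:310],None,fx=2.5,fy=2.5)])[:,:,::-1])
```

```text
t 36.6167 q [-0.117  0.572 -0.158  1.954  0.148  0.621  0.785] tcp [516.116  88.809 216.589] grasp [516.459  88.847 138.59 ]
x [-0.915  0.404 -0.004] y [0.404 0.915 0.002] z [ 0.004  0.    -1.   ] alpha(pitch) 0.25365226105246824 heading x 156.16420581347296
[ 4.037  0.979 -5.958] 11.384216376116072
[-231.587   91.59 ] 249.0405247831224 phi 21.578262542033187
```

arm_command(steps=[[[0,-0.03,0.1],[0,0,0]],[[0,-0.03,0.1],[0,0,0]],[[0,0,0],[0,0,0]],[[0,0,0],[0,0,0]]])

```text
time_s: 37.05
ee_pos: [515.0, 86.5, 208.4]
orientation: [0.648, 3.07, 0.002]
wrist_force: [5.4, -0.0, -4.7]
opening: 11.4
grasp_force: 25.0
```

arm_command(steps=[[[0,-0.03,0.1],[0,0,0]],[[0,0,0],[0,0,0]],[[0,0,0],[0,0,0]]])

```text
time_s: 37.3
ee_pos: [515.3, 86.2, 206.6]
orientation: [0.647, 3.068, 0.004]
wrist_force: [2.1, 0.5, 14.0]
opening: 11.3
grasp_force: 25.0
```

arm_command(steps=[[[0,0,0.05],[0,0,0]],[[0,0,0],[0,0,0]],[[0,0,0],[0,0,0]]])

```text
time_s: 37.55
ee_pos: [515.5, 86.1, 205.7]
orientation: [0.647, 3.067, 0.004]
wrist_force: [0.6, -0.3, 23.5]
opening: 11.0
grasp_force: 25.0
```

Run:
```python
from st import *
s,M=st();print(s["wrist_force"],s["opening"])
o=look("c4");cv2.imwrite("pics/c4.png",np.hstack([cv2.resize(o["scene"][0][60:200,210:370],None,fx=2.5,fy=2.5),cv2.resize(o["top"][0][80:220,150:310],None,fx=2.5,fy=2.5)])[:,:,::-1])
```

```text
t 37.55 q [-0.116  0.587 -0.153  1.968  0.154  0.59   0.783] tcp [515.458  86.083 205.713] grasp [516.034  86.156 127.715]
x [-0.915  0.404 -0.006] y [0.404 0.915 0.004] z [ 0.007  0.001 -1.   ] alpha(pitch) 0.4269296629286403 heading x 156.1748931930913
[ 0.629 -0.343 23.503] 10.979506381730875
```

View pics/c4.png

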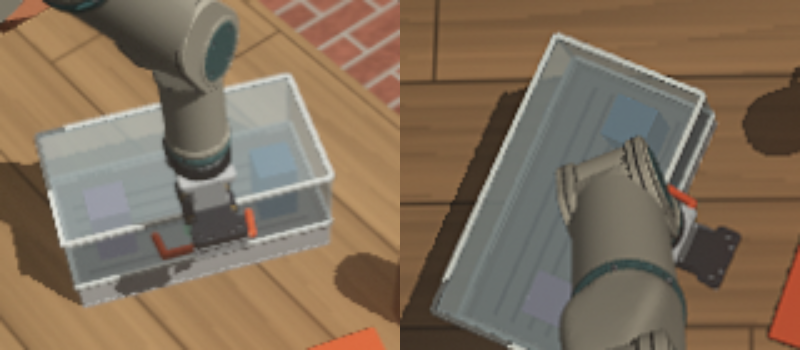

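The cover sits on the tray rim in both crops with both beakers upright inside. Releasing and withdrawing.

arm_command(steps=[[[0,0,0],[0,0,0]],[[0,0,0],[0,0,0]],[[0,0,0],[0,0,0]],[[0,0,-0.3],[0,0,0]],[[0,0,-0.5],[0,0,0]]], claw=-0.35)

```text
time_s: 38.07
ee_pos: [511.6, 84.9, 232.7]
orientation: [-0.648, -3.07, 0.004]
wrist_force: [0.3, 1.3, 0.1]
opening: 30.6
grasp_force: 0.0
```

arm_command(steps=[[[0,0,-0.9],[0,0,0]],[[0,0,-0.9],[0,0,0]],[[0,-0.7,-0.7],[0,0,0]],[[0,-0.9,0],[0,0,0]],[[0,-0.9,0],[0,0,0]]])

```text
time_s: 38.48
ee_pos: [472.7, -6.3, 335.6]
orientation: [0.645, 3.071, 0.002]
wrist_force: [-0.0, -0.6, -0.6]
opening: 30.9
grasp_force: 0.0
```

arm_command(steps=[[[0,-0.9,0],[0,0,0]],[[0,-0.9,0],[0,0,0]],[[0,-0.9,0],[0,0,0]],[[0,0,0],[0,0,0]],[[0,0,0],[0,0,0]]])

```text
time_s: 38.9
ee_pos: [428.0, -106.4, 333.8]
orientation: [0.656, 3.072, 0.001]
wrist_force: [0.4, 0.2, 1.3]
opening: 30.1
grasp_force: 0.0
```

Run:
```python
from st import *
st();o=look("f")
for n in o:
  im,d=o[n]
  for b,s_,ce in blobs(mask(im,"orange"),40):
    P=cloud(n,d,b);c=np.median(P,0)
    if s_[4]<1500 and 400<c[0]<650 and 0<c[1]<200:print(n,s_,ce,c)
cv2.imwrite("pics/f1.png",np.hstack([cv2.resize(o["scene"][0][60:200,210:370],None,fx=2.5,fy=2.5),cv2.resize(o["top"][0][80:220,150:310],None,fx=2.5,fy=2.5)])[:,:,::-1])
```

```text
t 38.9 q [ 0.299  0.293 -0.152  2.025  0.059  0.828  1.263] tcp [ 427.99  -106.351  333.828] grasp [ 428.    -106.316  255.828]
x [-0.913  0.409  0.   ] y [0.409 0.913 0.   ] z [ 0.  0. -1.] alpha(pitch) 0.0267391592540985 heading x 155.8837414858148
scene [271 154  22   9  50] [279.66 158.84] [463.699 103.718 126.054]
top [240 154  29  45 182] [256.89  178.082] [510.8    88.857 127.718]
```

View pics/f1.png

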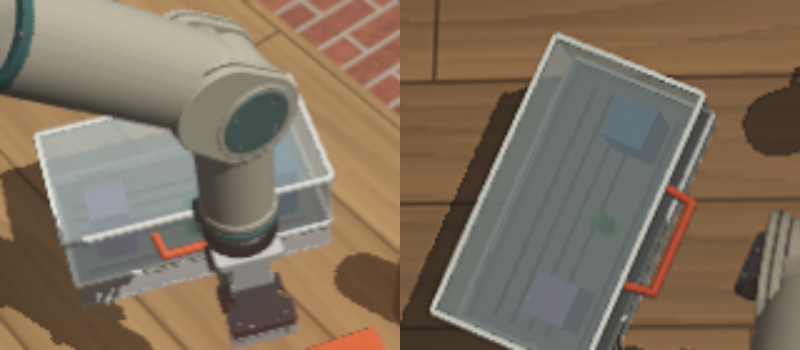

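The cover is down, with the bar axis at about 121 mm. Both beakers show in place and the arm is clear, so I'm handing in.

```bash
python3 -c "
from cell import env
print(env.finish_job())"
```

```text
the job is handed in; nothing more can be done
None
```

Job handed in (no verdict was shown): blue is upside down over the far peg and lilac over the near one, yellow was absent, the cover was lowered gently until closed, and the arm kept clear of the oil bottle and jug, though I did not re-measure their positions.

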